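Nest the tea mugs on the tray with their handles fanned

ROBOT

A 6-joint arm with a two-finger parallel gripper is mounted at the origin on the work surface. World frame = base frame: x ahead of the robot, y to its left, z up, the work surface at z = 0. Lengths are in m, angles in rad, forces in N, time in s.
With the tool pointing down it reaches from about 0.35 to 1 m from the base axis. Payload 7.1 kg.
Tool frame: the origin (TCP) lies between the finger pads; the fingertips stand ahead of it and the grasp point (between the pads) lies 8 mm behind it (manip.tcp_to_tips is the z of the fingertips in the tool frame, in m); z points along the fingers, y is the direction in which the jaws open and shut (so a half turn about z gives the same grasp; the last joint's range is limited). The gripper opens to 85 mm and grips with 20 to 120 N. Pads are 22 mm wide; open, the fingers measure 114 mm over their backs; the gripper's body (76 mm by 85 mm) begins 54 mm behind the grasp point. The pads swing forward as they close: fully open they stand 13 mm farther back than shut.
Start: joints at [-1.249, 0.423, 1.63, -0, 1.089, -0.019], TCP at [0.209, -0.589, 0.242] pointing down, gripper open.
Joint ranges: [-3, 3], [-0.9, 2.11], [0.09, 2.58], [-1.31, 4.45], [0.11, 2.69], [-2.54, 2.54]. Speed limits (rad/s): [2.39, 2.39, 3.01, 3.14, 3.14, 3.14].

INTERFACE

Orientations are given as a unit quaternion [x, y, z, w].
In Python, from bench import monitor, viewer, manip gives the robot as it stands.
- The arm moves only by the tool play_rows, never from a script. Its argument "series" is a list of rows, each a list of 2 entries, a list of its own where there are three numbers: the shift along the tool's x, y, z in units of 25 mm (1.0 is 25 mm), then the turn, a rotation vector about the tool's x, y, z in units of 6 degrees (1.0 is 6 degrees). A call has 1 to 12 rows; each row shifts and turns the commanded pose from where the row before left it, along the tool's axes as they then stand; what a row does not reach is not made up. A row lasts 1/8 s, in which the tool goes at most 62.5 mm and 10.7 degrees, less where a joint would pass 70% of its speed; a pose out of reach is approached as far as the arm can. A call is refused whole if a number of a shift passes 1 or a number of a turn 1, either way. A call with a gripper value outside its range is refused whole. "claw" is the opening, from 0 (shut) to 1 (fully open), set as the call begins (left out, the last holds). The fingers move at their own pace and stop on an object; the grip force is fixed at half the most. Time passes only in rows, so rows that do not move let the fingers close. It gives the time, the measured TCP pose, the force and the opening at its end, in the units of the state.
- monitor.get_obs(): the state, without advancing time (a new reading comes with each control period).
- viewer.capture(name): name is "side" or "top"; returns the picture (480x640x3 uint8, red, green, blue); there is no depth.
- viewer.calibration(name): a dict with "fx", "fy", "cx", "cy" (pixels), "k1" (the pictures are not rectified: a ray, as slopes to the right and down, at radius r is drawn at 1 + k1 r^2 times it, then the intrinsics apply), "rvec" (rotation vector, rad) and "tvec" (3), from world to camera coordinates, as OpenCV has them. Camera axes: x right, y down, z forward; pixel columns grow to the right and rows downward; lengths in m; the calibration is good to about 2 mm. A picture is of the moment at which its call begins. calibration takes no time and is no camera call.
- manip.finish_job(): hands the job in, once; it reports no verdict.
The state is a dict: "t": time; "joint_pos": joint angles; "joint_velocities": joint speeds; "effort": joint torques, N m; "ee_pos": TCP position; "tcp_rot": TCP orientation; "force": force on the tool from outside, world axes, zero at the start; "moment": the same for the moment, N m; "width": finger opening in m.
Only numpy, scipy, OpenCV 4.12 (cv2) and the standard library are available. Lean on these libraries where they do the work, as an engineer would, in place of code of your own. Each camera call takes 0.05 s, during which the arm holds its last target.

TASK

Tea break is over: nest the two mugs that stand on the desk into the mug on the round wooden tray, one above the other and each fully home, with the handles fanned: each handle about an eighth of a turn round from the handle below it, both steps going the same way round. Then put the lid on the top mug and leave the nest standing on the tray. Set the mugs and the lid down rather than dropping them, and leave the bottle, the tumbler and the stapler where they are.

Things in the scene. Friction and masses are not known exactly. Their poses are not given: they have to be found in the camera images.
- tray: Round wooden serving tray, fixed, 170 mm diameter, rim 14 mm high. Origin: centre of its underside, on the desk; z up. Its flat floor (150 mm across) is 6 mm above the origin. mug_a stands on it.
- mug_a: Mug on the tray: stepped stainless steel, black handle; all three mugs are alike, about 0.17 kg. Origin: centre of the underside; z up, +x out along the handle. 85 mm tall. From 53 mm up to the rim a straight cylinder, 64 mm outside, 60 mm inside (wall 2 mm); at 53 mm a square shoulder, below it a taper from 55 mm diameter to a 43 mm foot.
- mug_b: One of the two mugs standing on the desk, same shape and frame as mug_a; either may be nested first. A mug fully home in another rests its shoulder on the rim below: its underside is then 32 mm above the underside of the mug below, with about 2 mm of sideways play.
- mug_c: The other mug standing on the desk, same shape and frame as mug_a. A nested mug's handle hangs down outside the mug below, past the top of that mug's handle, so a mug goes home only if the two handles are at least about 20 degrees apart.
- mug_a_handle (a point): Middle of the upright part of mug_a's handle, 57.5 mm out from the axis along the mug's +x, 52 mm above the underside. The handle is a strap 12 mm wide, joined to the mug only at its top (75 to 80 mm up): out to 60 mm from the axis, down to 25 mm height, then a free tail turned in to 46 mm from the axis.
- mug_b_handle (a point): Middle of the upright part of mug_b's handle, placed as on mug_a.
- mug_c_handle (a point): Middle of the upright part of mug_c's handle, placed as on mug_a.
- lid: Round steel lid with black knob, lying right way up on the desk, about 0.07 kg. Origin: centre of its underside, z up. A plug 55 mm across and 5 mm high drops into a mug's mouth; the 66 mm disc above it (5 to 8 mm up) rests on the rim; the knob is 22 mm across from 16 to 32 mm up. Home on a mug, its origin is 80 mm above that mug's underside.
- bottle: Bystander: clear water bottle with white cap, 67 mm diameter, 207 mm tall, standing. Origin: centre of its underside, z up.
- tumbler: Bystander: sage-green drinking tumbler with lid and straw, up to 94 mm diameter, 230 mm tall with the straw, standing. Origin: centre of its underside, z up.
- stapler: Bystander: black and grey desk stapler, 150 mm long (its x), 36 mm wide, about 55 mm high. Origin: centre of its underside, z up.
Mind the look-alikes: they are no part of the job. What is shaped like the mug_c but orange is not meant.

How it is judged:
By the outcome, as a careful person would: the job done as asked, in the order asked, and still so for the second after the job is handed in, with the robot touching nothing.
It also fails if it takes over 70 s, if anything falls off the work surface, if the arm or the gripper's body presses on something with over 40 N, if the wrist force passes 120 N, or if a joint passes its speed limit or range.

## Working session

There is one attempt and no reset: what is moved stays moved. The work goes in short steps, Python scripts to look and compute and a tool call to move; the robot and the scene stay as the last step left them, time stands still between calls to the robot, and variables do not carry over. Pictures are saved under pics/ and viewed, and the job is handed in when it is done.

Besides the shell and the picture viewer there is one more tool, called after "Request:" as name(argument=value, ...), one argument or row to a line, values as JSON. play_rows: Moves the arm, as the interface text tells. Its arguments: {"type":"object","properties":{"series":{"type":"array"},"claw":{"type":"number"}},"required":["series"]}

```bash
ls; mkdir -p pics; python3 - <<'E'
from bench import monitor, viewer, manip
import cv2
for n in("side","top"):
    cv2.imwrite(f"pics/{n}0.png",viewer.capture(n)[:,:,::-1]); print(viewer.calibration(n))
print(monitor.get_obs(), manip.tcp_to_tips)
E
```

```text
pics
{'fx': 581.4286909273906, 'fy': 581.4286909273906, 'cx': 316.95215506200657, 'cy': 237.83007616895054, 'k1': 0.05573497225454645, 'rvec': array([ 2.31526982, -0.35820924,  0.15318832]), 'tvec': array([-0.53990952,  0.15186977,  1.7273664 ])}
{'fx': 528.247433474609, 'fy': 528.247433474609, 'cx': 320.8637891908521, 'cy': 246.26022243899612, 'k1': -0.1154648084168228, 'rvec': array([ 2.16649201, -2.132236  ,  0.15963559]), 'tvec': array([-0.04119035,  0.55593567,  1.66034107])}
{'t': 0.1, 'joint_pos': array([-1.24903204e+00,  4.23802243e-01,  1.63061453e+00, -1.20464967e-06,
        1.08860852e+00, -1.89973520e-02]), 'joint_velocities': array([-0.00141396,  0.00089387, -0.00141825, -0.00044712, -0.0003066 ,
       -0.00022442]), 'effort': array([ 5.40179499e-04, -5.58423758e+01, -2.82443297e+01,  2.88912361e-05,
        3.02184264e-03,  1.62328621e-05]), 'ee_pos': array([ 0.20875023, -0.58859345,  0.24159943]), 'tcp_rot': array([ 9.85519967e-01,  1.69557898e-01, -1.08552359e-04, -7.08045401e-04]), 'force': array([-0.12600431, -0.0888001 , -0.02076159]), 'moment': array([ 0.00336925, -0.06057217,  0.05092141]), 'width': 0.0852781156765748} 0.011
```

View pics/side0.png

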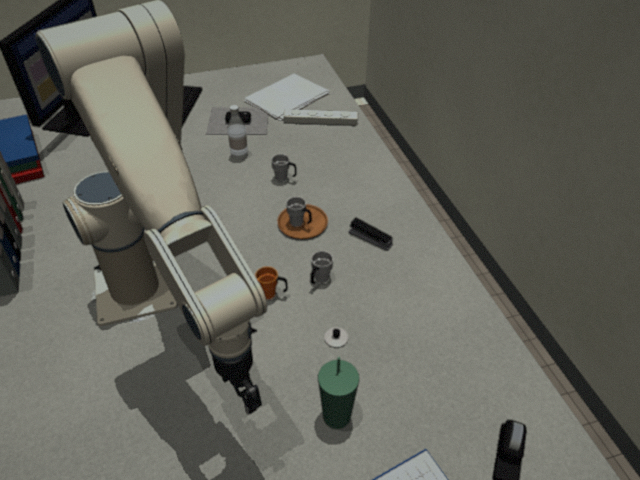

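View pics/top0.png

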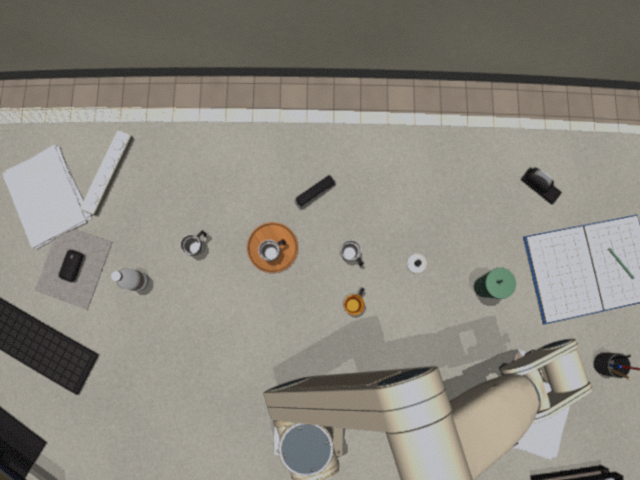

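The things that could be taken for a mug, in the top view: steel ones at (193,245), (351,252) and, on the tray, (270,252); an orange look-alike at (353,305), which is not wanted. The lid is at (417,263). I'll check these in close crops.

```bash
cat > h.py <<'E'
import numpy as np, cv2
from bench import monitor, viewer, manip
from scipy.spatial.transform import Rotation as R
def cal(n):
    c=viewer.calibration(n); return c
def proj(n,P):
    c=cal(n); P=np.atleast_2d(P)
    K=np.array([[c['fx'],0,c['cx']],[0,c['fy'],c['cy']],[0,0,1]])
    return cv2.projectPoints(P.astype(float),c['rvec'],c['tvec'],K,np.array([c['k1'],0,0,0.]))[0][:,0]
def back(n,uv,z):
    c=cal(n); K=np.array([[c['fx'],0,c['cx']],[0,c['fy'],c['cy']],[0,0,1]])
    q=cv2.undistortPoints(np.array(uv,float).reshape(-1,1,2),K,np.array([c['k1'],0,0,0.]))[:,0]
    Rm=cv2.Rodrigues(c['rvec'])[0]; o=-Rm.T@c['tvec'].ravel()
    d=np.c_[q,np.ones(len(q))]@Rm
    return o+d*((z-o[2])/d[:,2])[:,None]
def crop(img,x,y,w,h,s,name):
    cv2.imwrite(name,cv2.resize(img[y:y+h,x:x+w],None,fx=s,fy=s,interpolation=cv2.INTER_CUBIC))
E
python3 - <<'E'
from h import *
t=cv2.imread("pics/top0.png"); s=cv2.imread("pics/side0.png")
a=[t[225:275,165:225],t[220:280,240:300],t[225:275,325:385],t[240:290,390:450]]
b=[s[145:195,250:310],s[190:240,270:330],s[240:290,290:350],s[315:365,305:365]]
f=lambda L:np.hstack([cv2.resize(i[:50],None,fx=6.5,fy=6.5,interpolation=cv2.INTER_CUBIC) for i in L])
for k,L in(("t",a),("s",b)):
  for j in (0,2): cv2.imwrite(f"pics/c{k}{j}.png",f(L[j:j+2]))
E
```

```text
(no output)
```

View pics/ct0.png

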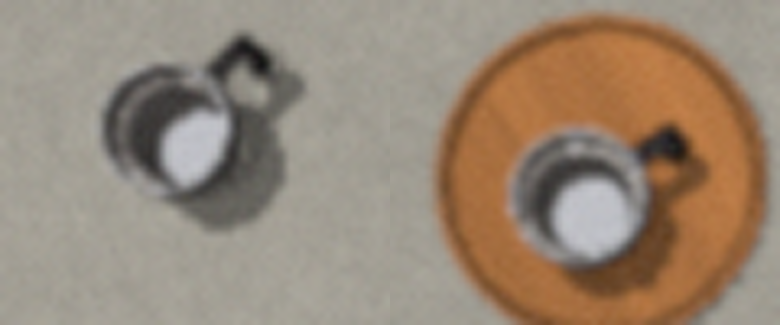

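View pics/ct2.png

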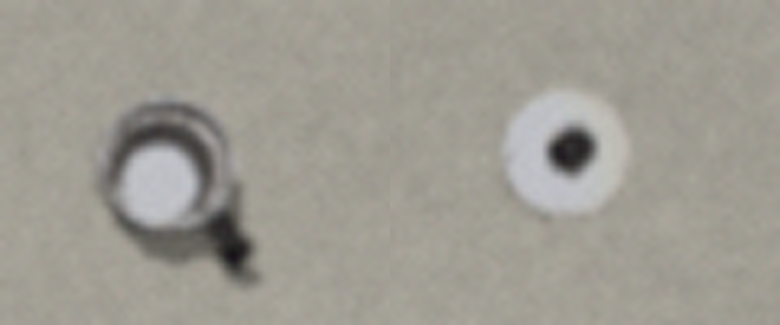

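View pics/cs0.png

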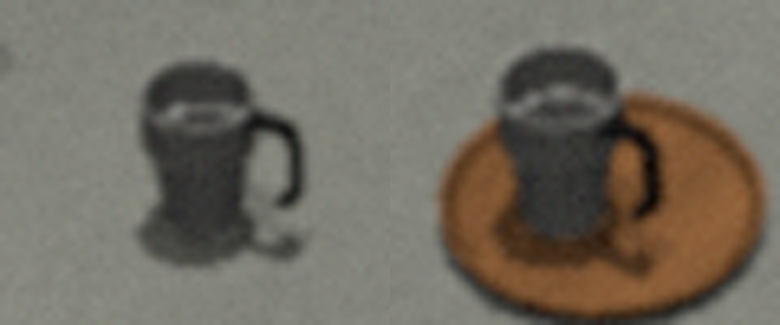

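View pics/cs2.png

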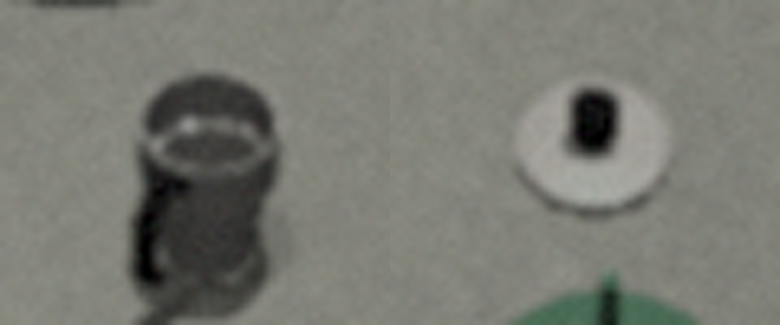

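The crops confirm three steel mugs with black handles and the white lid with its knob. In the top crops, the rim centres are at (170,131) for the left mug, (190,198) for the tray mug and (166,166) for the right mug; the lid disc is at (176,152). Next I'll measure with a model overlay in both views.

```bash
cat >> h.py <<'E'
th=np.linspace(0,2*np.pi,73)
def circ(x,y,z,r): return np.c_[x+r*np.cos(th),y+r*np.sin(th),z+0*th]
def mug(x,y,z,a):
    L=[circ(x,y,z,.0215),circ(x,y,z+.053,.032),circ(x,y,z+.085,.032)]
    for w in(-.006,.006):
        p=np.array([[.032,w,.080],[.060,w,.080],[.060,w,.025],[.046,w,.025]])
        c,s=np.cos(a),np.sin(a)
        L.append(np.c_[x+c*p[:,0]-s*p[:,1],y+s*p[:,0]+c*p[:,1],z+p[:,2]])
    return L
def lid(x,y,z): return [circ(x,y,z+.008,.033),circ(x,y,z+.032,.011),circ(x,y,z+.016,.011)]
def over(n,img,objs,x,y,w,h,s):
    o=cv2.resize(img[y:y+h,x:x+w],None,fx=s,fy=s,interpolation=cv2.INTER_CUBIC)
    for L,col in objs:
        for P in L:
            q=(proj(n,P)-[x,y]+.5)*s
            cv2.polylines(o,[np.round(q*16).astype(np.int32)],False,col,1,cv2.LINE_AA,4)
    return o
E
cat > m1.py <<'E'
from h import *
f=lambda o,p:np.array(o)+(np.array(p)+.5)/6.5-.5
R_={}
for k,o,p,zz,hh in (("b",(165,225),(170,131),0,(245,42)),("a",(240,220),(190,198),.006,(284,128)),("c",(325,225),(166,166),0,(238,252))):
    c=back("top",f(o,p),zz+.085)[0]; e=back("top",f(o,hh),zz+.080)[0]
    d=e-c; print(k,c,np.degrees(np.arctan2(d[1],d[0])),np.hypot(*d[:2])); R_[k]=(c[0],c[1],zz,np.arctan2(d[1],d[0]))
c=back("top",f((390,240),(176,152)),.008)[0]; k=back("top",f((390,240),(182,150)),.032)[0];print("lid",c,k)
# side estimates
for k,o,p,zz in(("b",(250,145),(198,97),.085),("a",(270,190),(560-390,85),.091),("c",(290,240),(210,113),.085),("lid",(305,315),(594-390,143),.008),("knob",(305,315),(594-390,100),.032)):
    print(k,"side",back("side",f(o,p),zz)[0])
print(back("top",f((240,220),((437+768)/2-390,(15+340)/2)),.014))
E
python3 m1.py
```

```text
b [0.54817924 0.37800984 0.085     ] -36.58519340750861 0.056238536224818246
a [0.53459612 0.13006999 0.091     ] -51.05211242336604 0.05649556083760096
c [ 0.53933423 -0.12393219  0.085     ] -138.92849365476053 0.05381214416981464
lid [ 0.51091826 -0.34762954  0.008     ] [ 0.5092059  -0.34614673  0.032     ]
b side [0.55050612 0.37950693 0.085     ]
a side [0.53654564 0.13178797 0.091     ]
c side [ 0.54353646 -0.11980466  0.085     ]
lid side [ 0.51022758 -0.34909895  0.008     ]
knob side [ 0.51107286 -0.34494726  0.032     ]
[[0.55560581 0.12639245 0.014     ]]
```

```bash
cat > ov.py <<'E'
from h import *
d=np.radians
est=dict(b=(.5493,.3787,0,d(-36.5)),a=(.5355,.1309,.006,d(-51)),c=(.5414,-.1220,0,d(-139)))
L=[(mug(*est[k]),c) for k,c in(("b",(0,0,255)),("a",(0,255,0)),("c",(0,0,255)))]+[(lid(.5105,-.347,0),(0,0,255)),([circ(.5556,.1264,.014,.085)],(255,255,0))]
t=cv2.imread("pics/top0.png"); s=cv2.imread("pics/side0.png")
T=[over("top",t,L,*b,60,50,6.5) for b in((165,220),(240,225),(325,230),(390,240))]
S=[over("side",s,L,*b,60,50,6.5) for b in((250,145),(270,190),(290,240),(305,315))]
cv2.imwrite("pics/o1.png",np.vstack([np.hstack(T[:2]),np.hstack(T[2:])])[:600])
cv2.imwrite("pics/o2.png",np.vstack([np.hstack(S[:2]),np.hstack(S[2:])])[:600])
E
python3 ov.py
```

```text
(no output)
```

View pics/o1.png

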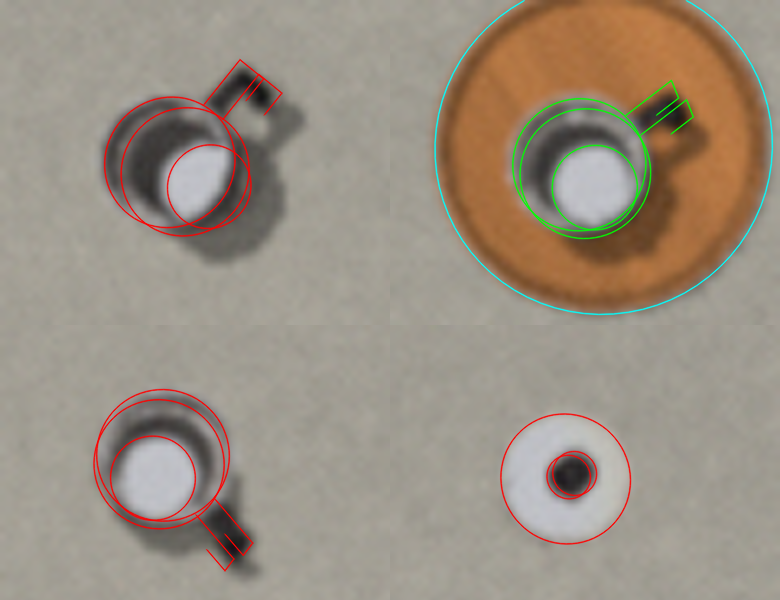

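View pics/o2.png

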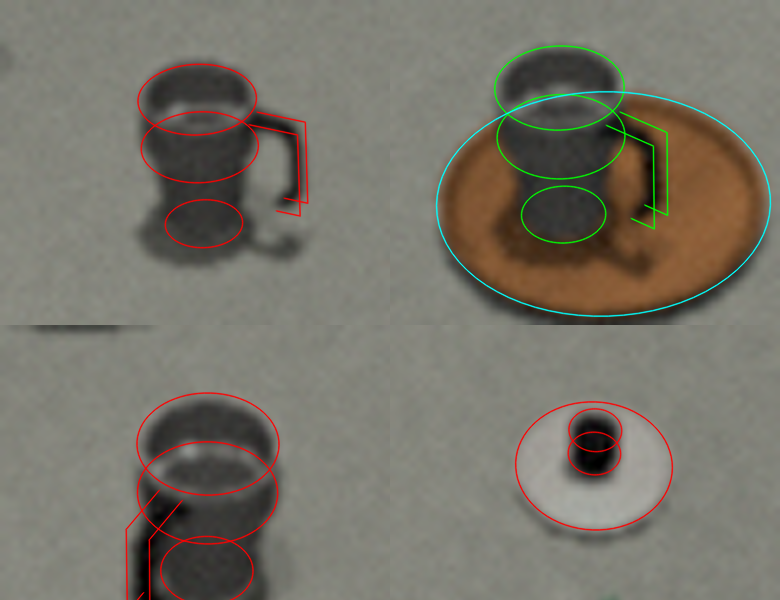

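Positions agree to about 2 mm between the two views. Handle angles need refining, especially for the right mug.

```bash
cat >> h.py <<'E'
def hmask(n,x,y,z,a,x0,y0,w,h,s=8):
    c,sn=np.cos(a),np.sin(a); m=np.zeros((h*s,w*s),np.uint8)
    pts=[(.034,.0775),(.0575,.0775),(.0575,.0275),(.046,.0275)]
    def W(r,l,zz): return [x+c*r-sn*l,y+sn*r+c*l,z+zz]
    for (r1,z1),(r2,z2) in zip(pts[:-1],pts[1:]):
        B=[]
        for r,zz in((r1,z1),(r2,z2)):
            for l in(-.006,.006):
                for dr,dz in((-.0025,-.0025),(.0025,.0025),(.0025,-.0025),(-.0025,.0025)): B.append(W(r+dr,l,zz+dz))
        q=(proj(n,np.array(B))-[x0,y0]+.5)*s
        cv2.fillConvexPoly(m,cv2.convexHull(np.round(q).astype(np.int32)),255)
    return cv2.GaussianBlur(cv2.resize(m,(w,h),interpolation=cv2.INTER_AREA).astype(float)/255,(0,0),.7)
def fith(imgs,x,y,z,a0,rng=40,sh=0.004):
    # handle normalized correlation of darkness near handle, in both views
    from itertools import product
    out={}
    for n,img in imgs.items():
        u,v=proj(n,[[x,y,z+.05]])[0].astype(int); x0,y0,w,h=u-26,v-26,52,52
        g=img[y0:y0+h,x0:x0+w].astype(float).max(2); blk=np.clip((62-g)/30,0,1)
        best=[]
        for a in np.radians(np.arange(-rng,rng+.1,2))+a0:
            for dx,dy in product((-sh,-sh/2,0,sh/2,sh),repeat=2):
                m=hmask(n,x+dx,y+dy,z,a,x0,y0,w,h)
                best.append((np.corrcoef(m.ravel(),blk.ravel())[0,1],np.degrees(a),dx,dy))
        out[n]=best
    ns=list(out); tot=[(sum(o[0] for o in t),*[round(o[0],3) for o in t],*t[0][1:]) for t in zip(*[out[k] for k in ns])]
    tot.sort(reverse=True); res=tot[:3]
    per={k:max(out[k]) for k in ns}
    return res,per
E
python3 - <<'E'
from h import *
d=np.radians
est=dict(b=(.5493,.3787,0,d(-36.5)),a=(.5355,.1309,.006,d(-51)),c=(.5414,-.1220,0,d(-139)))
I={n:cv2.imread(f"pics/{n}0.png") for n in("top","side")}
for k,e in est.items():
    r,p=fith(I,*e)
    print(k); [print(np.round(q,4)) for q in r]; print({n:np.round(v,4) for n,v in p.items()})
E
```

```text
Traceback (most recent call last):
  File "h.py", line 57, in fith
    m=hmask(n,x+dx,y+dy,z,a,x0,y0,w,h)
  File "h.py", line 44, in hmask
    q=(proj(n,np.array(B))-[x0,y0]+.5)*s
       ~~~~^^^^^^^^^^^^^^^
  File "h.py", line 7, in proj
    c=cal(n); P=np.atleast_2d(P)
  File "h.py", line 5, in cal
    c=viewer.calibration(n); return c
ValueError: time passes only in moves, steps and waits
```

Calibration calls look limited, so I'll cache them.

```bash
python3 - <<'E'
s=open('h.py').read()
s=s.replace("    c=viewer.calibration(n); return c","    if n not in _C: _C[n]=viewer.calibration(n)\n    return _C[n]").replace("def cal(n)","_C={}\ndef cal(n)")
open('h.py','w').write(s)
E
python3 - <<'E'
from h import *
d=np.radians
est=dict(b=(.5493,.3787,0,d(-36.5)),a=(.5355,.1309,.006,d(-51)),c=(.5414,-.1220,0,d(-139)))
I={n:cv2.imread(f"pics/{n}0.png") for n in("top","side")}
for k,e in est.items():
    r,p=fith(I,*e)
    print(k); [print(np.round(q,4)) for q in r]; print({n:np.round(v,4) for n,v in p.items()})
print(monitor.get_obs()['t'])
E
```

```text
b
[ 9.109e-01  5.120e-01  3.990e-01 -3.250e+01 -4.000e-03 -2.000e-03]
[ 9.087e-01  5.140e-01  3.950e-01 -3.050e+01 -4.000e-03 -4.000e-03]
[ 9.077e-01  5.160e-01  3.920e-01 -3.650e+01 -2.000e-03  0.000e+00]
{'top': array([ 5.272e-01, -4.050e+01,  2.000e-03,  2.000e-03]), 'side': array([ 4.008e-01, -3.050e+01, -4.000e-03, -2.000e-03])}
a
[ 1.0484e+00  5.3900e-01  5.0900e-01 -4.9000e+01 -4.0000e-03 -2.0000e-03]
[ 1.0464e+00  5.3200e-01  5.1400e-01 -4.9000e+01 -4.0000e-03  0.0000e+00]
[ 1.0452e+00  5.2900e-01  5.1600e-01 -5.1000e+01 -4.0000e-03  0.0000e+00]
{'top': array([ 5.414e-01, -6.100e+01,  4.000e-03,  4.000e-03]), 'side': array([ 5.162e-01, -5.100e+01, -4.000e-03,  0.000e+00])}
c
[ 1.4384e+00  7.0400e-01  7.3500e-01 -1.3300e+02 -2.0000e-03  0.0000e+00]
[ 1.4362e+00  6.9700e-01  7.4000e-01 -1.2900e+02 -4.0000e-03  4.0000e-03]
[ 1.4358e+00  6.9700e-01  7.3900e-01 -1.2900e+02 -4.0000e-03  2.0000e-03]
{'top': array([ 7.11e-01, -1.33e+02, -4.00e-03,  0.00e+00]), 'side': array([ 7.45e-01, -1.39e+02,  4.00e-03, -2.00e-03])}
0.1
```

```bash
cat > go.py <<'E'
import sys
from h import *
# usage go.py x y z [psi_deg]: displacement in tool axes/units
x,y,z=map(float,sys.argv[1:4]); o=monitor.get_obs()
r=R.from_quat(o['tcp_rot']); m=r.as_matrix(); psi=np.degrees(np.arctan2(m[1,1],m[0,1]))
d=np.array([x,y,z])-o['ee_pos']
print("t",round(o['t'],2),"pos",o['ee_pos'].round(4),"psi",psi.round(2),"tilt",np.degrees(np.arccos(-m[2,2])).round(2),"w",round(o['width'],4),"F",o['force'].round(1))
print("shift units", (m.T@d/.025).round(2))
if len(sys.argv)>4:
    p=(float(sys.argv[4])-psi+90)%180-90
    if len(sys.argv)>5: p=float(sys.argv[4])-psi
    # rotation about tool z, plus levelling
    tgt=np.radians(psi+p); yv=np.array([np.cos(tgt),np.sin(tgt),0]); zv=np.array([0,0,-1.]); M=np.c_[np.cross(yv,zv),yv,zv]
    print("turn units",np.degrees((r.inv()*R.from_matrix(M)).as_rotvec()).round(2)/6, "after-turn shift",(M.T@d/.025).round(2))
E
python3 go.py .5493 .3787 .25 54 1
python3 - <<'E'
from h import *
print(back("top",[[500,283],[130,280]],.15), back("side",[[338,420],[238,155]],0))
E
```

```text
t 0.1 pos [ 0.2088 -0.5886  0.2416] psi -70.48 tilt 0.08 w 0.0853 F [-0.1 -0.1 -0. ]
shift units [ 25.77 -31.91  -0.29]
turn units [-8.33333333e-03 -1.50000000e-02 -2.07466667e+01] after-turn shift [11.72 39.31 -0.34]
[[ 0.43717072 -0.57592075  0.15      ]
 [ 0.42818867  0.54329374  0.15      ]] [[ 0.43631034 -0.57967327  0.        ]
 [ 0.432289    0.56789054  0.        ]]
```

Request:
play_rows(
  series=[
    [[0.8,-1,-0.1],[0,0,-0.8]],
    [[0.9,-0.9,-0.1],[0,0,0]],
  ],
  claw=1,
)

```text
t: 0.35
ee_pos: [0.2305, -0.5281, 0.2467]
tcp_rot: [0.978, 0.211, -0.0, -0.001]
force: [0.5, -1.0, -0.4]
width: 0.0855
```

```bash
python3 go.py .5493 .3787 .25 54 1
```

```text
t 0.35 pos [ 0.2305 -0.5281  0.2467] psi -65.67 tilt 0.07 w 0.0855 F [ 0.5 -1.  -0.4]
shift units [ 26.56 -27.8   -0.09]
turn units [-5.00000000e-03 -1.33333333e-02 -1.99450000e+01] after-turn shift [11.   36.84 -0.13]
```

Request:
play_rows(
  series=[
    [[0.95,-1,0],[0,0,0]],
    [[0.95,-1,0],[0,0,0]],
    [[0.95,-1,0],[0,0,0]],
    [[0.95,-1,0],[0,0,0]],
    [[0.95,-1,0],[0,0,0]],
    [[0.95,-1,0],[0,0,0]],
    [[0.95,-1,0],[0,0,0]],
    [[0.95,-1,0],[0,0,0]],
    [[0.95,-1,0],[0,0,0]],
    [[0.95,-1,0],[0,0,0]],
    [[0.95,-1,0],[0,0,0]],
    [[0.95,-1,0],[0,0,0]],
  ],
)

```text
t: 1.85
ee_pos: [0.3668, -0.1371, 0.2472]
tcp_rot: [0.978, 0.211, -0.0, -0.0]
force: [1.2, 0.1, 0.4]
width: 0.0852
```

Request:
play_rows(
  series=[
    [[0.95,-1,0],[0,0,0]],
    [[0.95,-1,0],[0,0,0]],
    [[0.95,-1,0],[0,0,0]],
    [[0.95,-1,0],[0,0,0]],
    [[0.95,-1,0],[0,0,0]],
    [[0.95,-1,0],[0,0,0]],
    [[0.95,-1,0],[0,0,0]],
    [[0.95,-1,0],[0,0,0]],
    [[0.95,-1,0],[0,0,0]],
    [[0.95,-1,0],[0,0,0]],
    [[0.95,-1,0],[0,0,0]],
    [[0.95,-1,0],[0,0,0]],
  ],
)

```text
t: 3.35
ee_pos: [0.5029, 0.2535, 0.247]
tcp_rot: [0.978, 0.211, -0.0, 0.0]
force: [0.9, -0.3, 0.3]
width: 0.0852
```

```bash
python3 go.py .5493 .3787 .20 54 1
```

```text
t 3.35 pos [0.5029 0.2535 0.247 ] psi -65.67 tilt 0.04 w 0.0852 F [ 0.9 -0.3  0.3]
shift units [ 3.76 -3.8   1.88]
turn units [-6.66666667e-03  5.00000000e-03 -1.99450000e+01] after-turn shift [1.44 5.14 1.88]
```

Request:
play_rows(
  series=[
    [[0.9,-0.9,0.4],[0,0,0]],
    [[0.9,-0.9,0.4],[0,0,0]],
    [[0.9,-0.9,0.4],[0,0,0]],
    [[0.7,-0.7,0.4],[0,0,0]],
    [[0,0,0],[0,0,-1]],
    [[0,0,0],[0,0,-1]],
    [[0,0,0],[0,0,-1]],
    [[0,0,0],[0,0,-1]],
    [[0,0,0],[0,0,-1]],
    [[0,0,0],[0,0,-1]],
    [[0,0,0],[0,0,-1]],
    [[0,0,0],[0,0,-1]],
  ],
)

```text
t: 4.85
ee_pos: [0.545, 0.3648, 0.2068]
tcp_rot: [0.806, 0.591, -0.0, -0.0]
force: [0.5, -0.3, -0.2]
width: 0.0851
```

Request:
play_rows(
  series=[
    [[0,0,0],[0,0,-1]],
    [[0,0,0],[0,0,-1]],
    [[0,0,0],[0,0,-1]],
    [[0,0,0],[0,0,-1]],
    [[0,0,0],[0,0,-1]],
    [[0,0,0],[0,0,-1]],
    [[0,0,0],[0,0,-1]],
    [[0,0,0],[0,0,-1]],
    [[0,0,0],[0,0,-1]],
    [[0,0,0],[0,0,-1]],
    [[0,0,0],[0,0,-1]],
    [[0,0,0],[0,0,-0.95]],
  ],
)

```text
t: 6.35
ee_pos: [0.545, 0.3648, 0.2068]
tcp_rot: [0.307, 0.952, -0.0, -0.0]
force: [-0.6, 0.2, -0.8]
width: 0.0857
```

```bash
python3 go.py .5493 .3787 .15 54 1
python3 - <<'E'
from h import *
for n in("side","top"): cv2.imwrite(f"pics/{n}1.png",viewer.capture(n)[:,:,::-1])
L=[(mug(.5493,.3787,0,np.radians(-36)),(0,0,255))]
a=over("top",cv2.imread("pics/top1.png"),L,150,205,80,80,5)
b=over("side",cv2.imread("pics/side1.png"),L,240,115,80,80,5)
cv2.imwrite("pics/o3.png",np.hstack([a,b]))
E
```

```text
t 6.35 pos [0.545  0.3648 0.2068] psi 54.22 tilt 0.06 w 0.0857 F [-0.6  0.2 -0.8]
shift units [0.19 0.55 2.27]
turn units [-0.00833333 -0.00333333  0.03666667] after-turn shift [0.19 0.55 2.27]
```

View pics/o3.png

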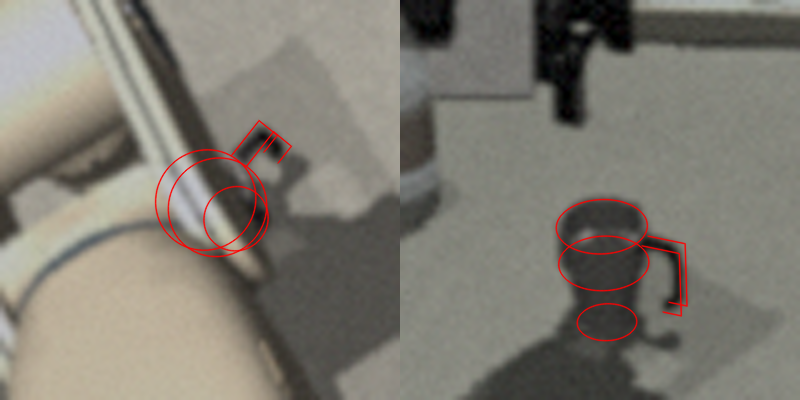

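Request:
play_rows(
  series=[
    [[0.19,0.55,0],[0,0,0]],
    [[0,0,1],[0,0,0]],
    [[0,0,1],[0,0,0]],
    [[0,0,1],[0,0,0]],
  ],
)

```text
t: 6.95
ee_pos: [0.5498, 0.3799, 0.1315]
tcp_rot: [0.309, 0.951, 0.0, 0.0]
force: [0.2, -0.5, 1.2]
width: 0.0854
```

```bash
python3 go.py .5493 .3787 .064 54 1
python3 - <<'E'
from h import *
for n in("side","top"): cv2.imwrite(f"pics/{n}2.png",viewer.capture(n)[:,:,::-1])
L=[(mug(.5493,.3787,0,np.radians(-36)),(0,0,255))]
o=monitor.get_obs(); m=R.from_quat(o['tcp_rot']).as_matrix()
P=[o['ee_pos']+m@np.array([x,s*(.0427),.011]) for s in(-1,1) for x in(-.011,.011)]
L.append(([np.array(P[:2]),np.array(P[2:])],(0,255,255)))
b=over("side",cv2.imread("pics/side2.png"),L,240,110,80,80,7)
cv2.imwrite("pics/o4.png",b)
E
```

```text
t 6.95 pos [0.5498 0.3799 0.1315] psi 53.94 tilt 0.03 w 0.0854 F [ 0.2 -0.5  1.2]
shift units [-0.01 -0.05  2.7 ]
turn units [ 0.005  0.    -0.01 ] after-turn shift [-0.01 -0.05  2.7 ]
```

View pics/o4.png

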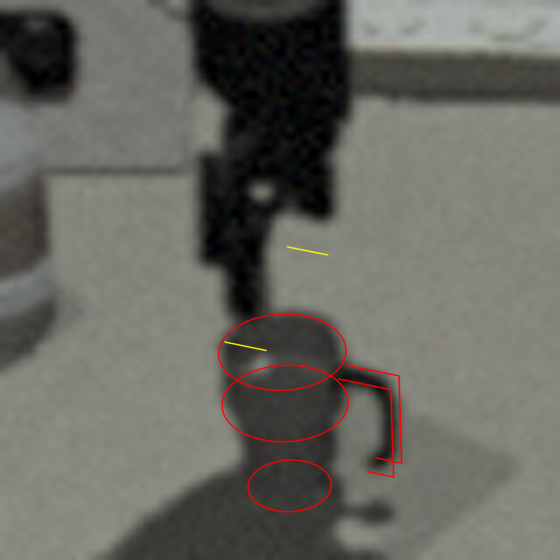

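Request:
play_rows(
  series=[
    [[0,0,1],[0,0,0]],
    [[0,0,1],[0,0,0]],
    [[0,0,0.85],[0,0,0]],
    [[0,0,0],[0,0,0]],
  ],
)

```text
t: 7.55
ee_pos: [0.5488, 0.3786, 0.0598]
tcp_rot: [0.309, 0.951, -0.001, -0.001]
force: [0.8, 0.4, -0.8]
width: 0.0855
```

```bash
python3 go.py .5493 .3787 .060 54 1
python3 - <<'E'
from h import *
for n in("side",): cv2.imwrite(f"pics/{n}3.png",viewer.capture(n)[:,:,::-1])
L=[(mug(.5493,.3787,0,np.radians(-36)),(0,0,255))]
b=over("side",cv2.imread("pics/side3.png"),L,240,110,80,80,7)
cv2.imwrite("pics/o5.png",b)
E
```

```text
t 7.55 pos [0.5488 0.3786 0.0598] psi 54.01 tilt 0.15 w 0.0855 F [ 0.8  0.4 -0.8]
shift units [-0.01  0.01 -0.01]
turn units [-0.02333333 -0.00833333  0.00166667] after-turn shift [-0.01  0.01 -0.01]
```

View pics/o5.png

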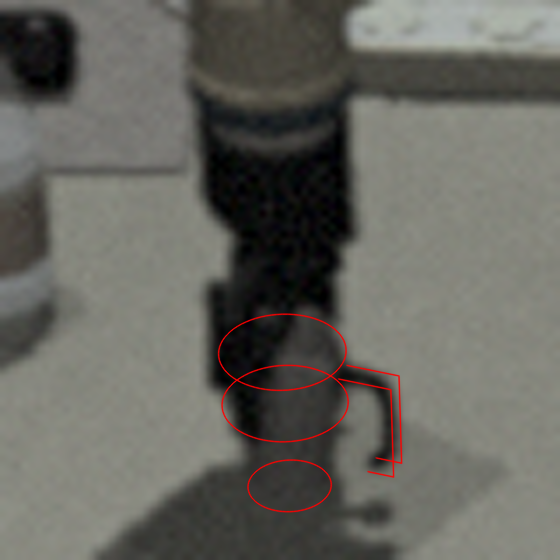

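Request:
play_rows(
  series=[
    [[0,0,0],[0,0,0]],
    [[0,0,0],[0,0,0]],
    [[0,0,0],[0,0,0]],
    [[0,0,0],[0,0,0]],
  ],
  claw=0,
)

```text
t: 8.1
ee_pos: [0.5506, 0.3796, 0.0629]
tcp_rot: [0.309, 0.951, 0.001, 0.001]
force: [-0.3, 0.6, 5.9]
width: 0.0622
```

Request:
play_rows(
  series=[
    [[0,0,-0.3],[0,0,0]],
    [[0,0,-1],[0,0,0]],
    [[0,0,-1],[0,0,0]],
    [[0,0,-1],[0,0,0]],
    [[0,0,-1],[0,0,0]],
    [[0,0,0],[0,0,0]],
  ],
)

```text
t: 8.85
ee_pos: [0.5506, 0.3796, 0.171]
tcp_rot: [0.309, 0.951, 0.002, 0.001]
force: [0.1, 0.7, -1.6]
width: 0.0622
```

```bash
python3 go.py .5355 .1309 .20 -5 1
python3 - <<'E'
from h import *
o=monitor.get_obs();p=o['ee_pos']
for n in("side","top"): cv2.imwrite(f"pics/{n}4.png",viewer.capture(n)[:,:,::-1])
L=[(mug(p[0],p[1],p[2]-.060,np.radians(-36)),(0,0,255))]
u,v=proj("side",[p])[0].astype(int)
b=over("side",cv2.imread("pics/side4.png"),L,u-40,v-40,80,80,7)
cv2.imwrite("pics/o6.png",b)
E
```

```text
t 8.85 pos [0.5506 0.3796 0.171 ] psi 54.02 tilt 0.25 w 0.0622 F [ 0.1  0.7 -1.6]
shift units [-5.36 -8.4  -1.19]
turn units [ 4.33333333e-02 -6.66666667e-03  9.83666667e+00] after-turn shift [-9.96  0.26 -1.16]
```

View pics/o6.png

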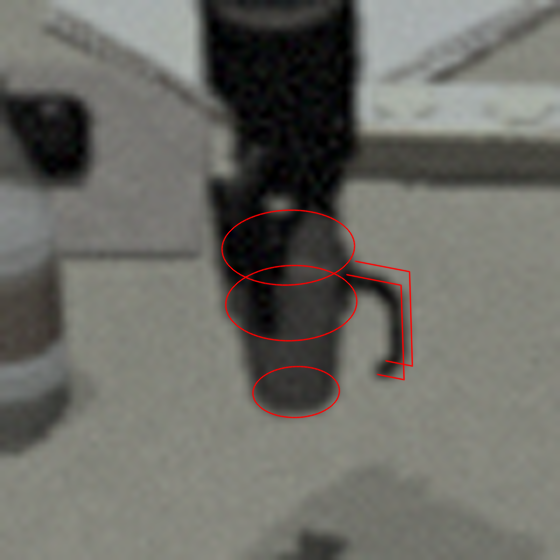

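Request:
play_rows(
  series=[
    [[-0.6,-0.9,-0.3],[0,0,0]],
    [[-0.6,-0.94,-0.3],[0,0,0]],
    [[-0.6,-0.94,-0.2],[0,0,0]],
    [[-0.6,-0.94,0],[0,0,0]],
    [[-0.6,-0.94,0],[0,0,0]],
    [[-0.6,-0.94,0],[0,0,0]],
    [[-0.6,-0.94,0],[0,0,0]],
    [[-0.6,-0.94,0],[0,0,0]],
    [[-0.56,-0.92,0],[0,0,0]],
    [[0,0,0],[0,0,0.95]],
    [[0,0,0],[0,0,1]],
    [[0,0,0],[0,0,1]],
  ],
)

```text
t: 10.45
ee_pos: [0.5338, 0.1284, 0.1886]
tcp_rot: [0.454, 0.891, -0.0, -0.0]
force: [-0.1, -0.2, -1.0]
width: 0.0625
```

Request:
play_rows(
  series=[
    [[0,0,0],[0,0,1]],
    [[0,0,0],[0,0,1]],
    [[0,0,0],[0,0,1]],
    [[0,0,0],[0,0,1]],
    [[0,0,0],[0,0,1]],
    [[0,0,0],[0,0,1]],
    [[0,0,0],[0,0,0.9]],
    [[0,0,0],[0,0,0]],
  ],
)

```text
t: 11.45
ee_pos: [0.534, 0.1289, 0.1886]
tcp_rot: [0.738, 0.675, -0.0, -0.0]
force: [-1.5, 0.0, -1.3]
width: 0.0625
```

```bash
python3 go.py .5355 .1309 .12 -5 1
python3 - <<'E'
from h import *
o=monitor.get_obs();p=o['ee_pos']; ps=[]
for k in range(2):
  for n in("side","top"):
    cv2.imwrite(f"pics/{n}5.png",viewer.capture(n)[:,:,::-1]); ps.append(monitor.get_obs()['ee_pos'])
print(np.round(ps,4))
p=np.mean(ps,0)
d=np.radians
L=[(mug(p[0],p[1],p[2]-.063,d(-95)),(0,0,255)),(mug(.5355,.1309,.006,d(-50)),(0,255,0))]
r=[]
for n in("side","top"):
    u,v=proj(n,[p-[0,0,.05]])[0].astype(int)
    r.append(over(n,cv2.imread(f"pics/{n}5.png"),L,u-28,v-40,57,80,7))
cv2.imwrite("pics/o7.png",np.hstack(r))
E
```

```text
t 11.45 pos [0.534  0.1289 0.1886] psi -5.09 tilt 0.03 w 0.0625 F [-1.5  0.  -1.3]
shift units [0.09 0.05 2.74]
turn units [-0.005       0.00333333 -0.015     ] after-turn shift [0.09 0.05 2.74]
[[0.5341 0.1291 0.1886]
 [0.5342 0.1293 0.1886]
 [0.5344 0.1295 0.1886]
 [0.5344 0.1297 0.1886]]
```

View pics/o7.png

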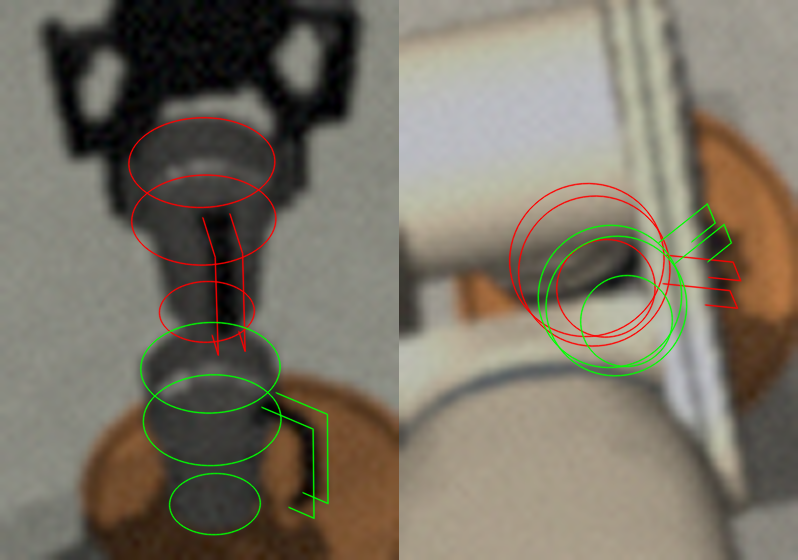

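```bash
python3 - <<'E'
from h import *
i=cv2.imread("pics/side5.png"); p=np.array([.5344,.1297,.1386])
u,v=proj("side",[p])[0].astype(int)
c=lambda im,s:cv2.resize(im[v-25:v+35,u-20:u+20],None,fx=10,fy=10,interpolation=cv2.INTER_CUBIC)
g=np.clip(c(i,10).astype(float)*2,0,255).astype(np.uint8)
d=np.radians
L=[(mug(.5344,.1297,.1886-.063,d(-95)),(0,0,255)),(mug(.5355,.1309,.006,d(-50)),(0,255,0))]
o=over("side",np.clip(i.astype(float)*2,0,255).astype(np.uint8),L,u-20,v-25,40,60,10)
cv2.imwrite("pics/o8.png",np.hstack([g,o])); print(u-20,v-25)
E
```

```text
274 166
```

View pics/o8.png

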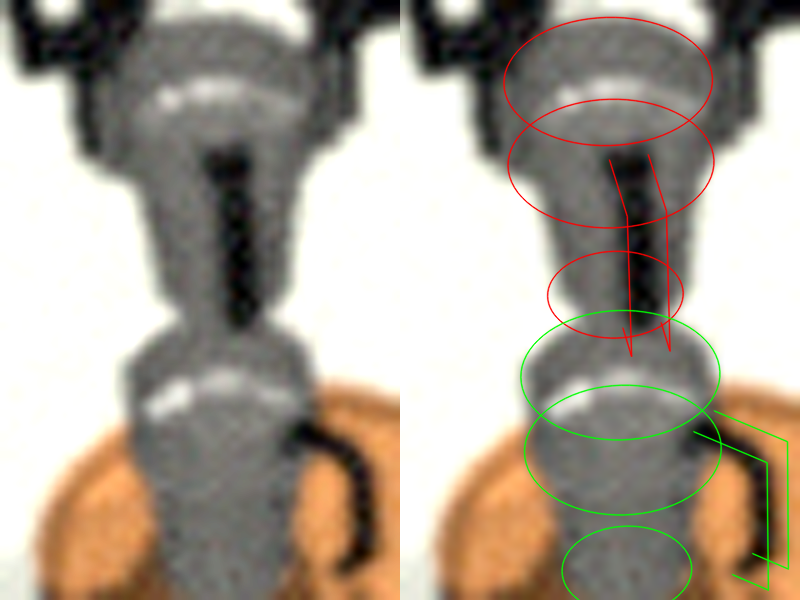

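```bash
python3 - <<'E'
from h import *
for n in("side","top"):
    c=cal(n); Rm=cv2.Rodrigues(c['rvec'])[0]; print(n,Rm.round(3), (-Rm.T@c['tvec']).round(3))
    p=np.array([.5344,.1297,.15]); b=proj(n,[p])[0]
    for e in np.eye(3)*.01: print((proj(n,[p+e])[0]-b).round(2))
E
```

```text
side [[ 0.953 -0.302  0.001]
 [-0.209 -0.662 -0.72 ]
 [ 0.218  0.686 -0.694]] [ 0.169 -1.248  1.308]
[ 3.05 -0.61]
[-0.88 -1.92]
[-0.08 -2.49]
top [[ 0.015 -1.     0.006]
 [-0.99  -0.016 -0.143]
 [ 0.143 -0.004 -0.99 ]] [ 0.314 -0.026  1.723]
[ 0.1  -3.29]
[-3.32 -0.05]
[-0.32 -0.47]
```

Request:
play_rows(
  series=[
    [[0.04,-0.13,0],[0,0,0]],
    [[0,0,0.6],[0,0,0]],
    [[0,0,0.6],[0,0,0]],
    [[0,0,0.5],[0,0,0]],
    [[0,0,0],[0,0,0]],
  ],
)

```text
t: 12.28
ee_pos: [0.5305, 0.1313, 0.1444]
tcp_rot: [0.738, 0.675, -0.001, -0.001]
force: [-1.6, -0.2, -1.5]
width: 0.0625
```

```bash
cat > look.py <<'E'
import sys
from h import *
# look.py tag n  objs...
def look(tag,objs,ctr,gain=2.0,n="side",s=10,w=40,h=60,dv=25,fresh=True):
    if fresh: cv2.imwrite(f"pics/{n}_{tag}.png",viewer.capture(n)[:,:,::-1])
    i=cv2.imread(f"pics/{n}_{tag}.png"); i=np.clip(i.astype(float)*gain,0,255).astype(np.uint8)
    u,v=proj(n,[ctr])[0].astype(int)
    cv2.imwrite(f"pics/L_{tag}.png",np.hstack([over(n,i,[],u-w//2,v-dv,w,h,s),over(n,i,objs,u-w//2,v-dv,w,h,s)]))
E
python3 go.py .5313 .1309 .101 -5 1
python3 - <<'E'
from look import *
d=np.radians; p=monitor.get_obs()['ee_pos']
look("6",[(mug(p[0],p[1],p[2]-.063,d(-95)),(0,0,255)),(mug(.5355,.1309,.006,d(-50)),(0,255,0))],[.5344,.13,.1])
E
```

```text
t 12.28 pos [0.5305 0.1313 0.1444] psi -5.07 tilt 0.18 w 0.0625 F [-1.6 -0.2 -1.5]
shift units [-0.01  0.04  1.74]
turn units [-0.02833333  0.00833333 -0.01166667] after-turn shift [-0.01  0.03  1.74]
```

View pics/L_6.png

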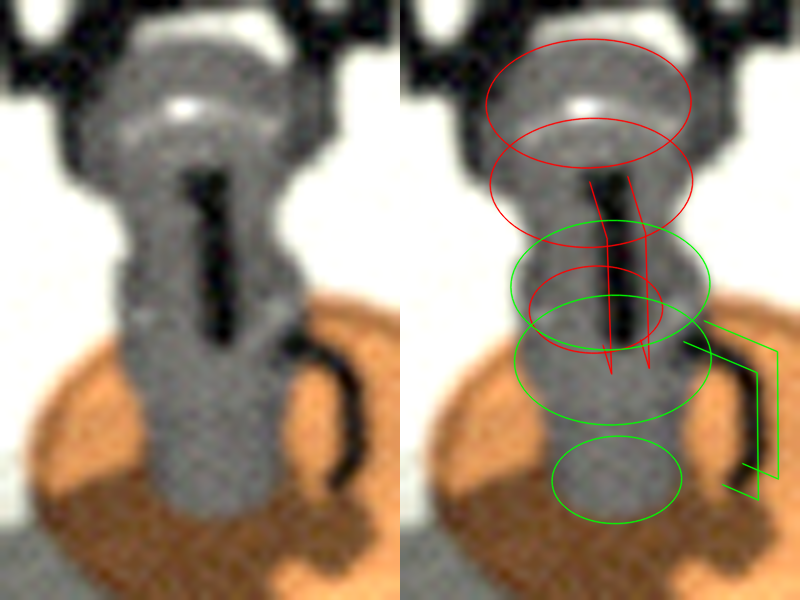

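Request:
play_rows(
  series=[
    [[0,0.11,0],[0,0,0]],
    [[0,0,0.4],[0,0,0]],
    [[0,0,0.4],[0,0,0]],
    [[0,0,0],[0,0,0]],
    [[0,0,0],[0,0,0]],
  ],
)

```text
t: 12.95
ee_pos: [0.5342, 0.1313, 0.1259]
tcp_rot: [0.738, 0.675, -0.0, -0.0]
force: [0.6, 0.1, -0.6]
width: 0.0622
```

```bash

python3 go.py .5313 .1309 .101 -5 1
python3 - <<'E'
from look import *
d=np.radians; p=monitor.get_obs()['ee_pos']
look("7",[(mug(p[0],p[1],p[2]-.063,d(-95)),(0,0,255)),(mug(.5355,.1309,.006,d(-50)),(0,255,0))],[.5344,.13,.1])
E
```

```text
t 12.95 pos [0.5342 0.1313 0.1259] psi -5.07 tilt 0.02 w 0.0622 F [ 0.6  0.1 -0.6]
shift units [-0.03 -0.11  1.  ]
turn units [-0.00166667  0.         -0.01166667] after-turn shift [-0.03 -0.11  1.  ]
```

View pics/L_7.png

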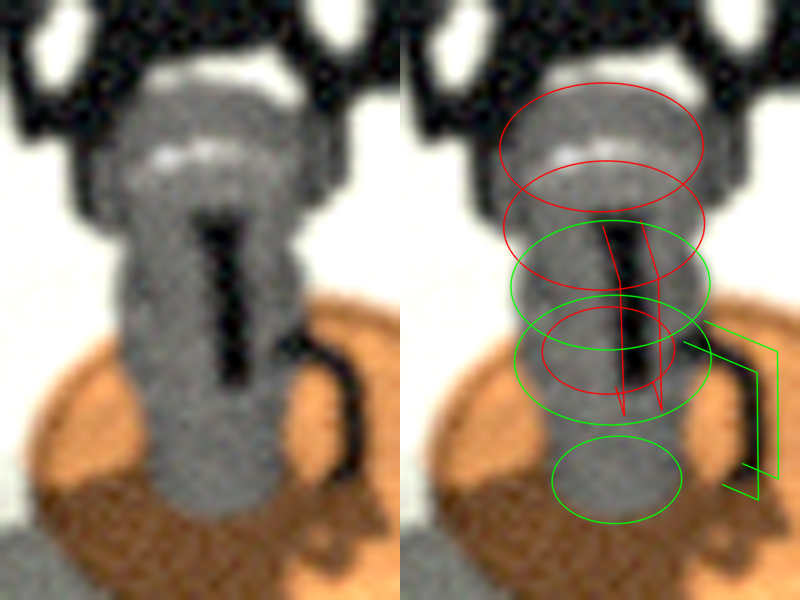

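Request:
play_rows(
  series=[
    [[0,0,0.3],[0,0,0]],
    [[0,0,0.3],[0,0,0]],
    [[0,0,0],[0,0,0]],
  ],
)

```text
t: 13.38
ee_pos: [0.5334, 0.131, 0.1103]
tcp_rot: [0.738, 0.675, -0.001, -0.0]
force: [-0.6, -0.4, -1.3]
width: 0.0626
```

Request:
play_rows(
  series=[
    [[0,0,0.1],[0,0,0]],
    [[0,0,0.1],[0,0,0]],
    [[0,0,0],[0,0,0]],
  ],
)

```text
t: 13.75
ee_pos: [0.5339, 0.1312, 0.1057]
tcp_rot: [0.738, 0.675, -0.0, -0.0]
force: [-1.0, -0.8, -2.2]
width: 0.0623
```

Request:
play_rows(
  series=[
    [[0,0,0.08],[0,0,0]],
    [[0,0,0.08],[0,0,0]],
    [[0,0,0],[0,0,0]],
  ],
)

```text
t: 14.12
ee_pos: [0.5336, 0.1309, 0.1022]
tcp_rot: [0.738, 0.675, -0.001, -0.0]
force: [-4.4, -2.7, 6.1]
width: 0.0622
```

Request:
play_rows(
  series=[
    [[0,-0.04,0.05],[0,0,0]],
    [[0,0,0],[0,0,0]],
  ],
)

```text
t: 14.38
ee_pos: [0.5328, 0.1309, 0.1015]
tcp_rot: [0.738, 0.675, -0.001, -0.0]
force: [-4.9, -5.1, 9.9]
width: 0.0624
```

```bash

python3 go.py .5313 .1309 .101 -5 1
python3 - <<'E'
from look import *
d=np.radians; p=monitor.get_obs()['ee_pos']
look("8",[(mug(.5355,.1309,.038,d(-95)),(0,0,255)),(mug(.5355,.1309,.006,d(-50)),(0,255,0))],[.5344,.13,.1])
E
```

```text
t 14.38 pos [0.5328 0.1309 0.1015] psi -5.05 tilt 0.07 w 0.0624 F [-4.9 -5.1  9.9]
shift units [-0.   -0.06  0.02]
turn units [-0.00833333  0.00833333 -0.00833333] after-turn shift [-0.   -0.06  0.02]
```

View pics/L_8.png

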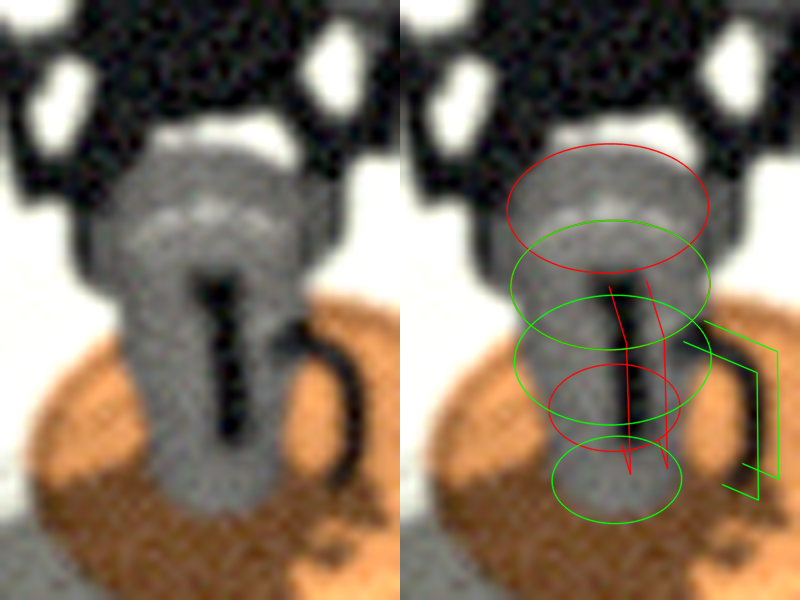

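Request:
play_rows(
  series=[
    [[0,0,0],[0,0,0]],
    [[0,0,0],[0,0,0]],
    [[0,0,0],[0,0,0]],
  ],
  claw=1,
)

```text
t: 14.8
ee_pos: [0.5335, 0.1315, 0.1008]
tcp_rot: [0.738, 0.675, 0.0, 0.0]
force: [-0.1, -1.0, 0.2]
width: 0.0853
```

Request:
play_rows(
  series=[
    [[0,0,-0.4],[0,0,0]],
    [[0,0,-1],[0,0,0]],
    [[0,0,-1],[0,0,0]],
    [[0,0,-1],[0,0,0]],
    [[0,0,-1],[0,0,0]],
  ],
)

```text
t: 15.42
ee_pos: [0.5333, 0.1314, 0.2123]
tcp_rot: [0.738, 0.675, 0.0, 0.0]
force: [-1.2, -0.2, 0.0]
width: 0.0853
```

```bash

python3 go.py .5414 -.122 .2 -44 1
python3 - <<'E'
from look import *
d=np.radians; p=monitor.get_obs()['ee_pos']
look("9",[(mug(.5355,.1309,.038,d(-95)),(0,0,255)),(mug(.5355,.1309,.006,d(-50)),(0,255,0))],[.5344,.13,.1])
E
```

```text
t 15.43 pos [0.5333 0.1314 0.2123] psi -5.07 tilt 0.04 w 0.0853 F [-1.2 -0.2  0. ]
shift units [-10.07   1.22   0.49]
turn units [ 5.00000000e-03 -5.00000000e-03  6.48833333e+00] after-turn shift [-7.07  7.28  0.49]
```

View pics/L_9.png

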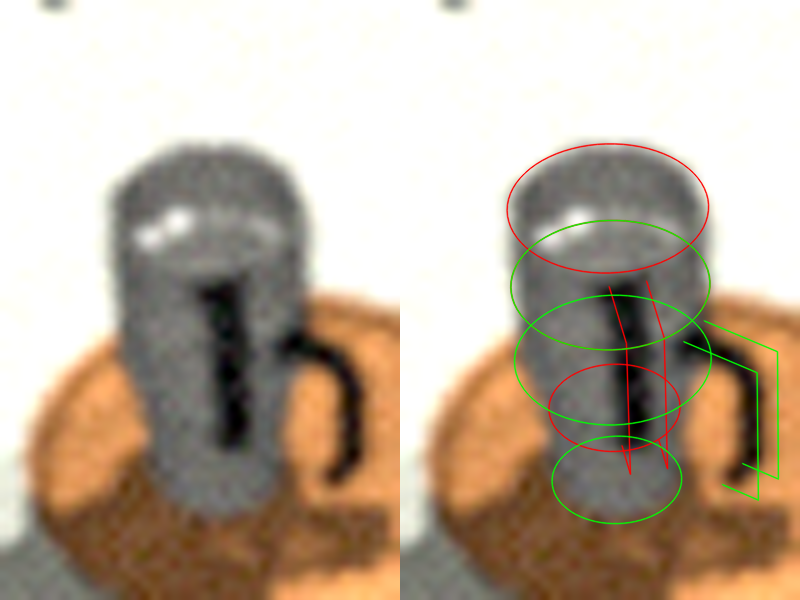

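Request:
play_rows(
  series=[
    [[-0.95,0.1,0],[0,0,0]],
    [[-1,0.12,0],[0,0,0]],
    [[-1,0.12,0],[0,0,0]],
    [[-1,0.12,0],[0,0,0]],
    [[-1,0.12,0],[0,0,0]],
    [[-1,0.12,0],[0,0,0]],
    [[-1,0.12,0],[0,0,0]],
    [[-1,0.12,0],[0,0,0]],
    [[-1,0.12,0],[0,0,0]],
    [[-1,0.12,0],[0,0,0]],
    [[0,0,0],[0,0,1]],
    [[0,0,0],[0,0,1]],
  ],
)

```text
t: 16.98
ee_pos: [0.5406, -0.1195, 0.211]
tcp_rot: [0.806, 0.593, 0.0, 0.0]
force: [-0.4, 0.4, 0.8]
width: 0.0854
```

Request:
play_rows(
  series=[
    [[0,0,0],[0,0,1]],
    [[0,0,0],[0,0,1]],
    [[0,0,0],[0,0,1]],
    [[0,0,0],[0,0,1]],
    [[0,0,0],[0,0,0.65]],
    [[0,0,0],[0,0,0]],
  ],
)

```text
t: 17.73
ee_pos: [0.5407, -0.119, 0.211]
tcp_rot: [0.924, 0.383, 0.0, 0.0]
force: [0.6, -0.4, -1.1]
width: 0.0854
```

```bash

python3 go.py .540 -.122 .1 -45 1
python3 - <<'E'
from look import *
d=np.radians; p=monitor.get_obs()['ee_pos']
look("10",[(mug(.5414,-.122,.0,d(-134)),(0,0,255))],[.54,-.122,.1],w=57,h=80,s=7,dv=40)
cv2.imwrite("pics/top10.png",viewer.capture("top")[:,:,::-1])
E
```

```text
t 17.73 pos [ 0.5407 -0.119   0.211 ] psi -44.94 tilt 0.02 w 0.0854 F [ 0.6 -0.4 -1.1]
shift units [-0.11  0.07  4.44]
turn units [ 0.00333333 -0.00166667  0.01      ] after-turn shift [-0.1   0.07  4.44]
```

View pics/L_10.png

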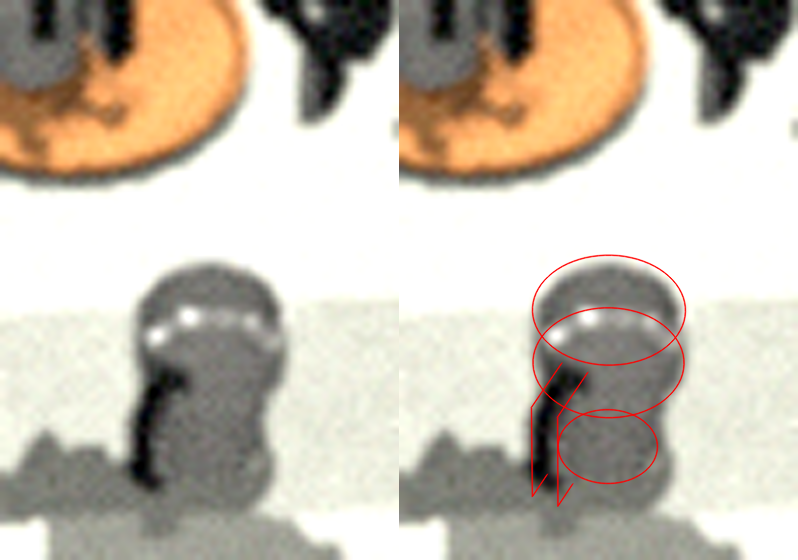

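View pics/top10.png

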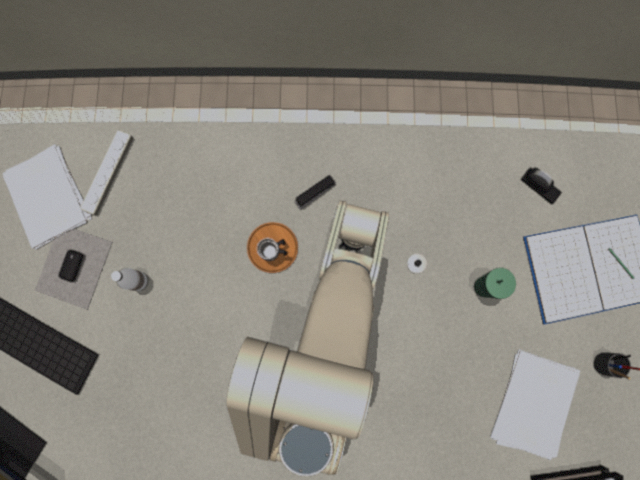

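```bash
python3 - <<'E'
from look import *
d=np.radians
i=cv2.imread("pics/top10.png"); i=np.clip(i.astype(float)*1.6,0,255).astype(np.uint8)
L=[(mug(.5345,.1305,.038,d(-97))[2:],(0,0,255)),(mug(.5345,.1305,.006,d(-52))[2:],(0,255,0))]
b=(252,222,36,44,11)
cv2.imwrite("pics/n1.png",np.hstack([over("top",i,[],*b),over("top",i,L,*b)]))
E
python3 go.py .5402 -.1232 .06 -45 1
```

```text
t 17.82 pos [ 0.5406 -0.119   0.211 ] psi -44.89 tilt 0.01 w 0.0855 F [-0.2  0.1  0.9]
shift units [-0.13  0.11  6.04]
turn units [ 0.00166667 -0.00166667  0.01833333] after-turn shift [-0.13  0.11  6.04]
```

View pics/n1.png

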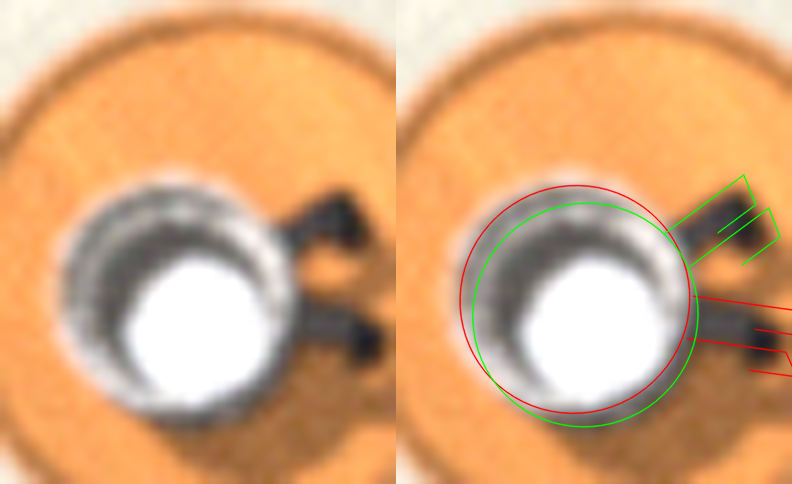

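Request:
play_rows(
  series=[
    [[-0.13,0.11,0.8],[0,0,0]],
    [[0,0,1],[0,0,0]],
    [[0,0,1],[0,0,0]],
    [[0,0,1],[0,0,0]],
    [[0,0,0],[0,0,0]],
  ],
)

```text
t: 18.45
ee_pos: [0.539, -0.1229, 0.1143]
tcp_rot: [0.924, 0.383, -0.002, -0.001]
force: [0.1, -0.5, -0.2]
width: 0.0858
```

```bash

python3 go.py .5402 -.1232 .06 -45 1
python3 - <<'E'
from look import *
d=np.radians; o=monitor.get_obs(); p=o['ee_pos'];m=R.from_quat(o['tcp_rot']).as_matrix()
P=[p+m@np.array([x,s*(.0427),-.002]) for s in(-1,1) for x in(-.011,.011)]
look("11",[(mug(.5402,-.1232,.0,d(-137)),(0,0,255)),([np.array(P[:2]),np.array(P[2:])],(0,255,255))],[.54,-.122,.06],w=57,h=80,s=7,dv=40)
E
```

```text
t 18.45 pos [ 0.539  -0.1229  0.1143] psi -44.92 tilt 0.22 w 0.0858 F [ 0.1 -0.5 -0.2]
shift units [0.03 0.05 2.17]
turn units [-0.03166667  0.01833333  0.01333333] after-turn shift [0.03 0.04 2.17]
```

View pics/L_11.png

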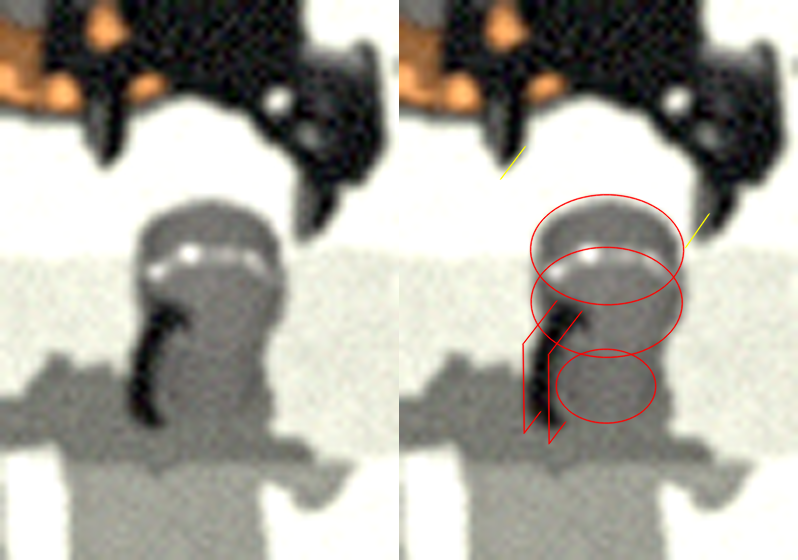

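Request:
play_rows(
  series=[
    [[0.03,0.05,0.9],[0,0,0]],
    [[0,0,0.9],[0,0,0]],
    [[0,0,0.35],[0,0,0]],
    [[0,0,0],[0,0,0]],
  ],
)

```text
t: 19.0
ee_pos: [0.5419, -0.1237, 0.0625]
tcp_rot: [0.924, 0.383, 0.0, 0.0]
force: [0.2, 0.4, -0.2]
width: 0.0855
```

Request:
play_rows(
  series=[
    [[0,0,0],[0,0,0]],
    [[0,0,0],[0,0,0]],
    [[0,0,0],[0,0,0]],
    [[0,0,0],[0,0,0]],
  ],
  claw=0,
)

```text
t: 19.5
ee_pos: [0.5424, -0.1236, 0.0636]
tcp_rot: [0.924, 0.383, 0.001, 0.0]
force: [-1.1, 1.4, 7.7]
width: 0.0626
```

```bash

python3 go.py .5402 -.1232 .06 -45 1
```

```text
t 19.5 pos [ 0.5424 -0.1236  0.0636] psi -44.98 tilt 0.1 w 0.0626 F [-1.1  1.4  7.7]
shift units [-0.05 -0.07  0.14]
turn units [ 0.01333333 -0.01        0.00333333] after-turn shift [-0.05 -0.07  0.14]
```

Request:
play_rows(
  series=[
    [[0,0,-0.3],[0,0,0]],
    [[0,0,-0.9],[0,0,0]],
    [[0,0,-1],[0,0,0]],
    [[0,0,-1],[0,0,0]],
    [[0,0,-1],[0,0,0]],
    [[0,0,-1],[0,0,0]],
    [[0,0,-1],[0,0,0]],
    [[0,0,-0.3],[0,0,0]],
    [[0,0,0],[0,0,0]],
  ],
)

```text
t: 20.62
ee_pos: [0.5416, -0.1236, 0.2248]
tcp_rot: [0.924, 0.383, 0.0, 0.0]
force: [-0.8, 0.2, -2.5]
width: 0.062
```

```bash

python3 go.py .5335 .131 .225 -52 1
python3 - <<'E'
from look import *
d=np.radians; p=monitor.get_obs()['ee_pos']
look("12",[(mug(p[0],p[1],p[2]-.0635,d(-135)),(0,0,255))],p-[0,0,.05],w=40,h=60,s=10,dv=30)
E
```

```text
t 20.62 pos [ 0.5416 -0.1236  0.2248] psi -44.97 tilt 0.04 w 0.062 F [-0.8  0.2 -2.5]
shift units [ 6.97 -7.43 -0.01]
turn units [ 0.005      -0.00333333  1.17166667] after-turn shift [ 6.01 -8.23 -0.01]
```

View pics/L_12.png

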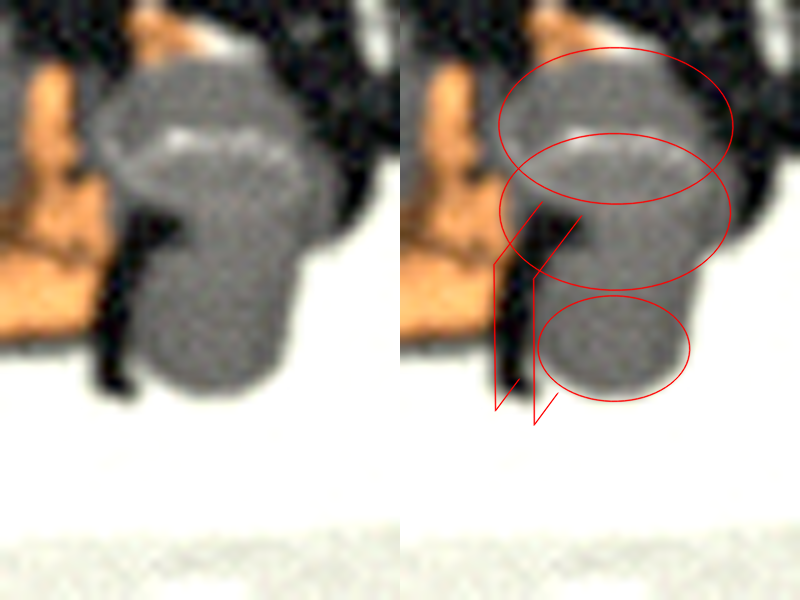

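Request:
play_rows(
  series=[
    [[0.9,-0.95,0],[0,0,0]],
    [[0.9,-0.95,0],[0,0,0]],
    [[0.9,-0.95,0],[0,0,0]],
    [[0.9,-0.95,0],[0,0,0]],
    [[0.9,-0.95,0],[0,0,0]],
    [[0.9,-0.95,0],[0,0,0]],
    [[0.9,-0.95,0],[0,0,0]],
    [[0.67,-0.75,0],[0,0,0]],
    [[0,0,0],[0,0,0.6]],
    [[0,0,0],[0,0,0.57]],
    [[0,0,0],[0,0,0]],
    [[0,0,0],[0,0,0]],
  ],
)

```text
t: 22.18
ee_pos: [0.5336, 0.1302, 0.2238]
tcp_rot: [0.945, 0.326, -0.001, -0.0]
force: [0.4, 0.2, -1.3]
width: 0.0623
```

```bash

python3 go.py .5345 .131 .19 -52 1
python3 - <<'E'
from look import *
d=np.radians; p=monitor.get_obs()['ee_pos']
look("13",[(mug(p[0],p[1],p[2]-.0635,d(-143)),(0,0,255)),(mug(.5345,.1309,.038,d(-98)),(0,255,0))],p-[0,0,.08],w=40,h=60,s=10,dv=30)
E
```

```text
t 22.18 pos [0.5336 0.1302 0.2238] psi -51.93 tilt 0.07 w 0.0623 F [ 0.4  0.2 -1.3]
shift units [ 0.05 -0.    1.35]
turn units [-0.005       0.01166667  0.01166667] after-turn shift [ 0.05 -0.    1.35]
```

View pics/L_13.png

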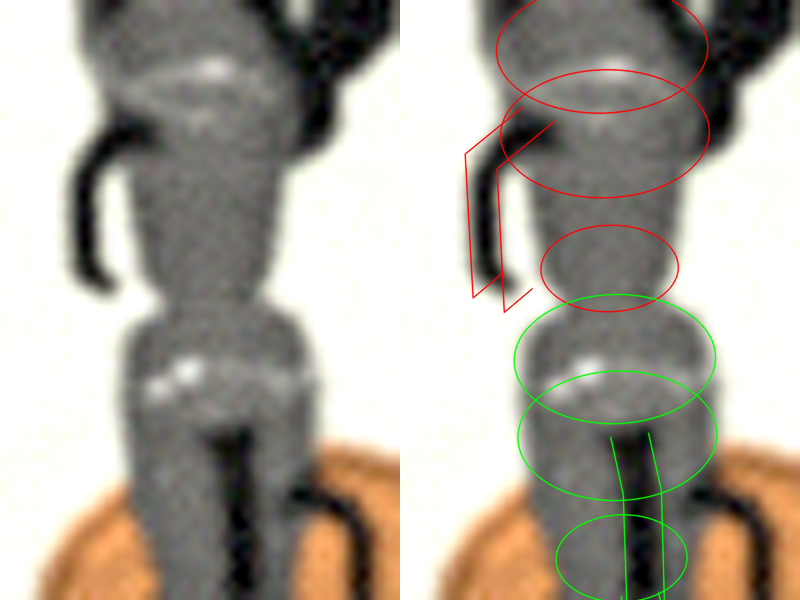

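Request:
play_rows(
  series=[
    [[0.1,0.05,0],[0,0,0]],
    [[0,0,0.6],[0,0,0]],
    [[0,0,0.6],[0,0,0]],
    [[0,0,0.6],[0,0,0]],
    [[0,0,0.4],[0,0,0]],
    [[0,0,0],[0,0,0]],
  ],
)

```text
t: 22.98
ee_pos: [0.5361, 0.1308, 0.1684]
tcp_rot: [0.946, 0.326, -0.001, -0.0]
force: [0.2, -0.6, -3.0]
width: 0.0621
```

```bash

python3 go.py .5364 .131 .1336 -52 1
python3 - <<'E'
from look import *
d=np.radians; p=monitor.get_obs()['ee_pos']
look("14",[(mug(p[0],p[1],p[2]-.0635,d(-143)),(0,0,255)),(mug(.5355,.1309,.038,d(-98)),(0,255,0))],p-[0,0,.03],w=40,h=60,s=10,dv=30)
E
```

```text
t 22.98 pos [0.5361 0.1308 0.1684] psi -51.99 tilt 0.12 w 0.0621 F [ 0.2 -0.6 -3. ]
shift units [0.02 0.   1.39]
turn units [-0.00833333  0.01833333  0.00166667] after-turn shift [0.02 0.   1.39]
```

View pics/L_14.png

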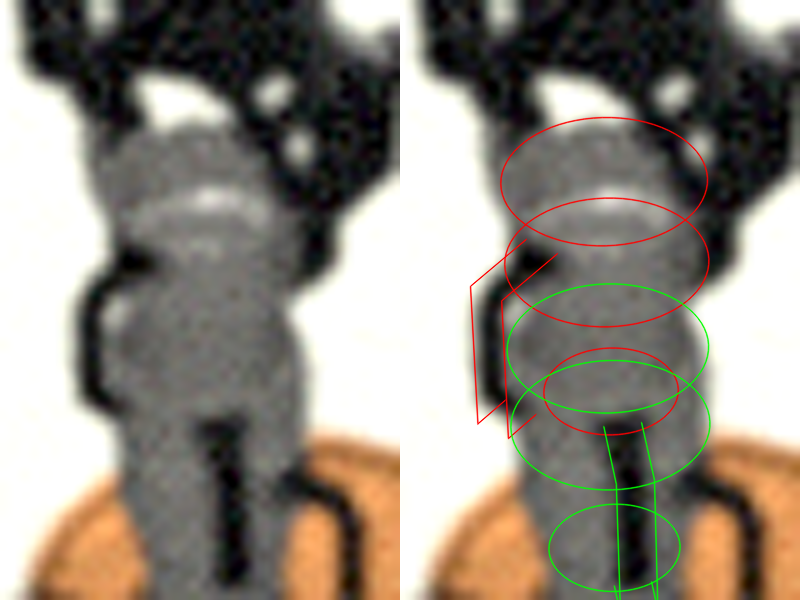

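Request:
play_rows(
  series=[
    [[0,0,0.4],[0,0,0]],
    [[0,0,0.4],[0,0,0]],
    [[0,0,0.2],[0,0,0]],
    [[0,0,0],[0,0,0]],
  ],
)

```text
t: 23.52
ee_pos: [0.5364, 0.131, 0.144]
tcp_rot: [0.946, 0.326, -0.0, -0.0]
force: [0.5, 1.2, -1.5]
width: 0.0624
```

Request:
play_rows(
  series=[
    [[0,0,0.1],[0,0,0]],
    [[0,0,0.1],[0,0,0]],
    [[0,0,0],[0,0,0]],
  ],
)

```text
t: 23.9
ee_pos: [0.5366, 0.1309, 0.1395]
tcp_rot: [0.946, 0.326, -0.0, -0.0]
force: [-1.2, 1.7, -2.1]
width: 0.062
```

Request:
play_rows(
  series=[
    [[0,0,0.08],[0,0,0]],
    [[0,0,0.08],[0,0,0]],
    [[0,0,0.04],[0,0,0]],
    [[0,0,0],[0,0,0]],
  ],
)

```text
t: 24.4
ee_pos: [0.5367, 0.131, 0.1345]
tcp_rot: [0.945, 0.326, -0.0, -0.0]
force: [0.5, 0.2, -1.9]
width: 0.0622
```

Request:
play_rows(
  series=[
    [[0,0,0.04],[0,0,0]],
    [[0,0,0.03],[0,0,0]],
    [[0,0,0],[0,0,0]],
  ],
)

```text
t: 24.78
ee_pos: [0.5375, 0.1314, 0.1336]
tcp_rot: [0.946, 0.326, 0.001, -0.0]
force: [0.5, 2.4, 5.0]
width: 0.0624
```

Request:
play_rows(
  series=[
    [[0,0,0.04],[0,0,0]],
    [[0,0,0],[0,0,0]],
  ],
)

```text
t: 25.02
ee_pos: [0.538, 0.1317, 0.1335]
tcp_rot: [0.946, 0.325, 0.002, -0.0]
force: [-1.0, 2.8, 12.3]
width: 0.0622
```

```bash

python3 go.py .5364 .131 .1336 -52 1
python3 - <<'E'
from look import *
d=np.radians; p=monitor.get_obs()['ee_pos']
look("15",[(mug(.5355,.1309,.070,d(-143)),(0,0,255)),(mug(.5355,.1309,.038,d(-98)),(0,255,0))],p-[0,0,.03],w=40,h=60,s=10,dv=30)
E
```

```text
t 25.02 pos [0.538  0.1317 0.1335] psi -52.01 tilt 0.19 w 0.0622 F [-1.   2.8 12.3]
shift units [-0.07 -0.02 -0.  ]
turn units [ 0.00666667 -0.03       -0.00166667] after-turn shift [-0.07 -0.02 -0.  ]
```

View pics/L_15.png

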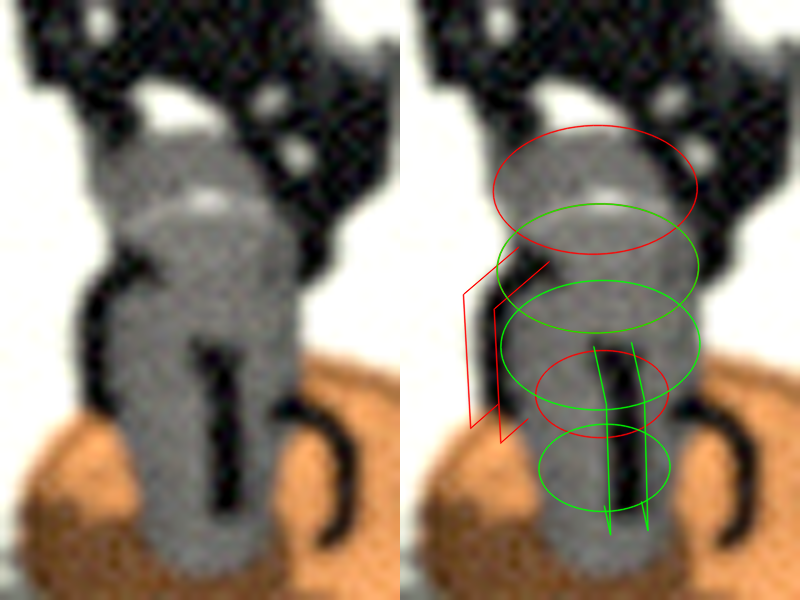

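Home: no neck shows, the height matches the model, and contact is 12 N. I'll release and back off.

Request:
play_rows(
  series=[
    [[0,0,0],[0,0,0]],
    [[0,0,0],[0,0,0]],
    [[0,0,0],[0,0,0]],
  ],
  claw=1,
)

```text
t: 25.45
ee_pos: [0.5364, 0.1308, 0.1315]
tcp_rot: [0.946, 0.326, -0.0, 0.0]
force: [-0.5, -0.8, 1.3]
width: 0.0853
```

Request:
play_rows(
  series=[
    [[0,0,-0.4],[0,0,0]],
    [[0,0,-1],[0,0,0]],
    [[0,0,-1],[0,0,0]],
    [[0,0,-1],[0,0,0]],
    [[0,0,-1],[0,0,0]],
  ],
)

```text
t: 26.08
ee_pos: [0.5367, 0.1309, 0.2433]
tcp_rot: [0.946, 0.326, 0.0, 0.0]
force: [0.6, 0.1, -0.2]
width: 0.0851
```

```bash

python3 go.py .5105 -.347 .2 -35 
python3 - <<'E'
from look import *
d=np.radians; p=monitor.get_obs()['ee_pos']
look("16",[(mug(.5365,.1309,.070,d(-143)),(0,0,255)),(mug(.536,.1309,.038,d(-98)),(0,255,0))],[.536,.131,.1],w=40,h=60,s=10,dv=30)
E
```

```text
t 26.07 pos [0.5367 0.1309 0.2433] psi -51.99 tilt 0.02 w 0.0851 F [ 0.6  0.1 -0.2]
shift units [-12.6   14.42   1.73]
turn units [ 0.00333333 -0.00333333 -2.83166667] after-turn shift [-16.26  10.11   1.73]
```

View pics/L_16.png

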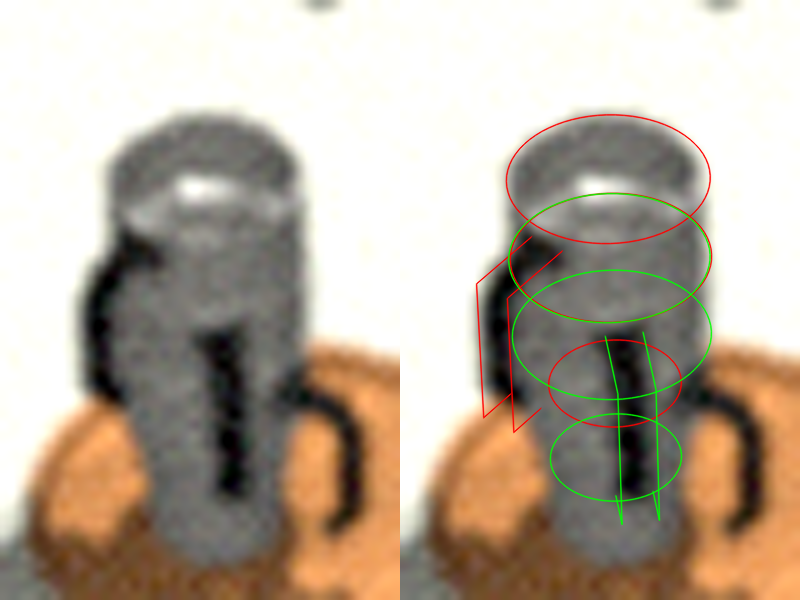

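Request:
play_rows(
  series=[
    [[-0.84,0.96,0],[0,0,0]],
    [[-0.84,0.96,0],[0,0,0]],
    [[-0.84,0.96,0],[0,0,0]],
    [[-0.84,0.96,0],[0,0,0]],
    [[-0.84,0.96,0],[0,0,0]],
    [[-0.84,0.96,0],[0,0,0]],
    [[-0.84,0.96,0],[0,0,0]],
    [[-0.84,0.96,0.4],[0,0,0]],
    [[-0.84,0.96,0.5],[0,0,0]],
    [[-0.84,0.96,0.5],[0,0,0]],
    [[-0.84,0.96,0.5],[0,0,0]],
    [[-0.84,0.96,0.5],[0,0,0]],
  ],
)

```text
t: 27.62
ee_pos: [0.5153, -0.2522, 0.1816]
tcp_rot: [0.946, 0.326, 0.0, 0.0]
force: [0.7, -0.1, 1.5]
width: 0.0857
```

Request:
play_rows(
  series=[
    [[-0.84,0.96,0.6],[0,0,0]],
    [[-0.84,0.96,0.6],[0,0,0]],
    [[-0.84,0.96,0.6],[0,0,0]],
    [[0,0,0.5],[0,0,0]],
    [[0,0,0],[0,0,0]],
    [[0,0,0],[0,0,0]],
  ],
)

```text
t: 28.38
ee_pos: [0.5104, -0.3458, 0.1247]
tcp_rot: [0.945, 0.326, 0.0, -0.0]
force: [0.4, 0.3, -0.0]
width: 0.0855
```

```bash

python3 go.py .5103 -.3465 .06 -52 
python3 - <<'E'
from look import *
d=np.radians; o=monitor.get_obs(); p=o['ee_pos'];m=R.from_quat(o['tcp_rot']).as_matrix()
P=[p+m@np.array([x,s*(.0427),-.002]) for s in(-1,1) for x in(-.011,.011)]
look("17",[(lid(.5103,-.3465,.0),(0,0,255)),([np.array(P[:2]),np.array(P[2:])],(0,255,255))],[.51,-.3465,.05],w=57,h=80,s=7,dv=50,gain=1.5)
cv2.imwrite("pics/top17.png",viewer.capture("top")[:,:,::-1])
i=cv2.imread("pics/top17.png"); i=np.clip(i.astype(float)*1.6,0,255).astype(np.uint8)
L=[(mug(.5355,.1309,.070,d(-143))[2:],(255,0,0)),(mug(.5355,.1309,.038,d(-98))[2:],(0,0,255)),(mug(.535,.1309,.006,d(-54))[2:],(0,255,0))]
b=(252,222,36,44,11)
cv2.imwrite("pics/n2.png",np.hstack([over("top",i,[],*b),over("top",i,L,*b)]))
E
```

```text
t 28.38 pos [ 0.5104 -0.3458  0.1247] psi -51.94 tilt 0.01 w 0.0855 F [ 0.4  0.3 -0. ]
shift units [-0.02  0.02  2.59]
turn units [-0.         -0.00166667  0.01      ] after-turn shift [-0.02  0.02  2.59]
```

View pics/L_17.png

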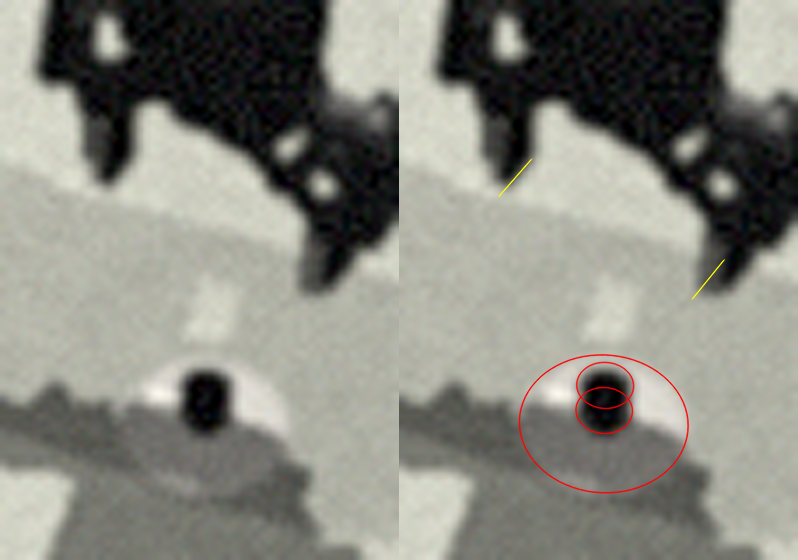

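View pics/n2.png

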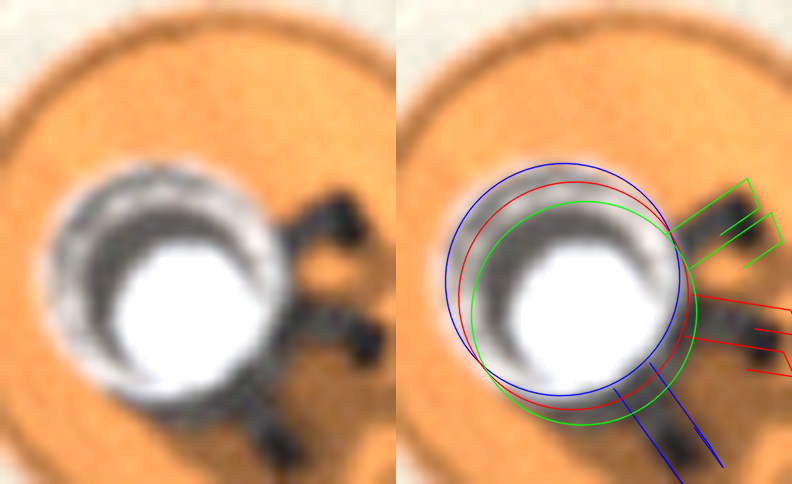

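Request:
play_rows(
  series=[
    [[0,0,0.9],[0,0,0]],
    [[0,0,0.9],[0,0,0]],
    [[0,0,0.9],[0,0,0]],
    [[0,0,0.8],[0,0,0]],
    [[0,0,0.5],[0,0,0]],
    [[0,0,0],[0,0,0]],
  ],
)

```text
t: 29.22
ee_pos: [0.5098, -0.3463, 0.0236]
tcp_rot: [0.945, 0.326, -0.0, -0.001]
force: [0.3, -0.0, -0.9]
width: 0.0855
```

Request:
play_rows(
  series=[
    [[0,0,0],[0,0,0]],
    [[0,0,0],[0,0,0]],
    [[0,0,0],[0,0,0]],
    [[0,0,0],[0,0,0]],
    [[0,0,0],[0,0,0]],
    [[0,0,0],[0,0,0]],
  ],
  claw=0,
)

```text
t: 29.98
ee_pos: [0.5104, -0.3469, 0.025]
tcp_rot: [0.946, 0.326, 0.0, 0.0]
force: [-0.8, 1.0, 5.9]
width: 0.0197
```

Request:
play_rows(
  series=[
    [[0,0,-0.4],[0,0,0]],
    [[0,0,-1],[0,0,0]],
    [[0,0,-1],[0,0,0]],
    [[0,0,-1],[0,0,0]],
    [[0,0,-1],[0,0,0]],
    [[0,0,-1],[0,0,0]],
    [[0,0,-1],[0,0,0]],
    [[0,0,-1],[0,0,0]],
    [[0,0,-1],[0,0,0]],
    [[0,0,-0.4],[0,0,0]],
    [[0,0,0],[0,0,0]],
  ],
)

```text
t: 31.35
ee_pos: [0.5103, -0.3467, 0.2448]
tcp_rot: [0.945, 0.326, 0.0, 0.0]
force: [-0.5, 0.9, -0.0]
width: 0.0195
```

```bash

python3 go.py .536 .1312 .23 -52 
python3 - <<'E'
from look import *
d=np.radians; o=monitor.get_obs(); p=o['ee_pos']
look("18",[(lid(p[0],p[1],p[2]-.025),(0,0,255))],p,w=57,h=80,s=7,dv=40,gain=1.5)
E
```

```text
t 31.35 pos [ 0.5103 -0.3467  0.2448] psi -51.99 tilt 0.06 w 0.0195 F [-0.5  0.9 -0. ]
shift units [ 12.58 -14.43   0.58]
turn units [ 0.01       -0.00333333  0.00166667] after-turn shift [ 12.58 -14.43   0.59]
```

View pics/L_18.png

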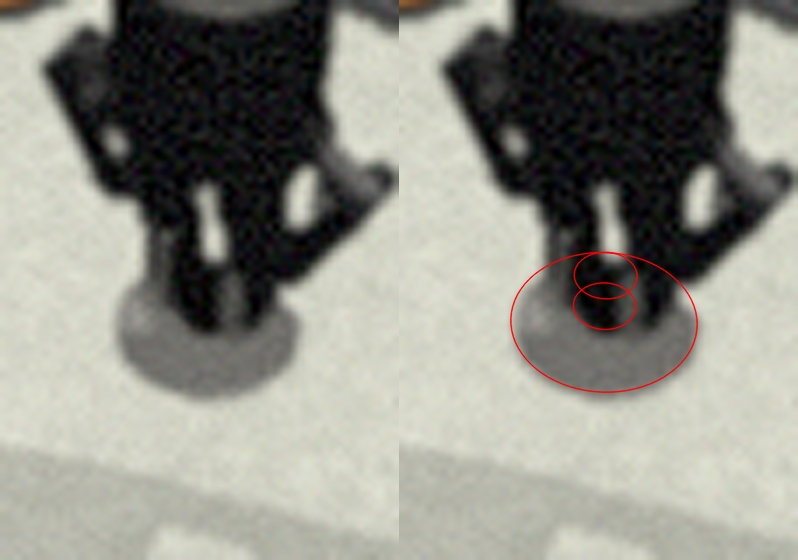

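Request:
play_rows(
  series=[
    [[0.8,-0.9,0],[0,0,0]],
    [[0.84,-0.965,0],[0,0,0]],
    [[0.84,-0.965,0],[0,0,0]],
    [[0.84,-0.965,0],[0,0,0]],
    [[0.84,-0.965,0],[0,0,0]],
    [[0.84,-0.965,0],[0,0,0]],
    [[0.84,-0.965,0],[0,0,0]],
    [[0.84,-0.965,0],[0,0,0]],
    [[0.84,-0.965,0],[0,0,0]],
    [[0.84,-0.965,0],[0,0,0]],
    [[0.84,-0.965,0],[0,0,0]],
    [[0.84,-0.965,0],[0,0,0]],
  ],
)

```text
t: 32.9
ee_pos: [0.5299, 0.0357, 0.243]
tcp_rot: [0.946, 0.326, -0.001, -0.0]
force: [-0.4, -1.3, -1.0]
width: 0.0196
```

Request:
play_rows(
  series=[
    [[0.84,-0.965,0],[0,0,0]],
    [[0.84,-0.965,0],[0,0,0]],
    [[0.84,-0.965,0],[0,0,0]],
    [[0,0,0.6],[0,0,0]],
    [[0,0,0],[0,0,0]],
    [[0,0,0],[0,0,0]],
  ],
)

```text
t: 33.65
ee_pos: [0.5354, 0.1296, 0.2287]
tcp_rot: [0.946, 0.325, -0.001, 0.0]
force: [0.2, -0.9, -1.4]
width: 0.0196
```

```bash

python3 go.py .536 .1312 .19 -52 
python3 - <<'E'
from look import *
d=np.radians; o=monitor.get_obs(); p=o['ee_pos']
look("19",[(lid(p[0],p[1],p[2]-.025),(0,0,255)),(mug(.5355,.1312,.07,d(-143)),(0,255,0))],p-[0,0,.05],w=40,h=60,s=10,dv=30,gain=1.7)
E
```

```text
t 33.65 pos [0.5354 0.1296 0.2287] psi -52.05 tilt 0.09 w 0.0196 F [ 0.2 -0.9 -1.4]
shift units [ 0.06 -0.04  1.55]
turn units [-0.005       0.01333333 -0.00833333] after-turn shift [ 0.06 -0.04  1.55]
```

View pics/L_19.png

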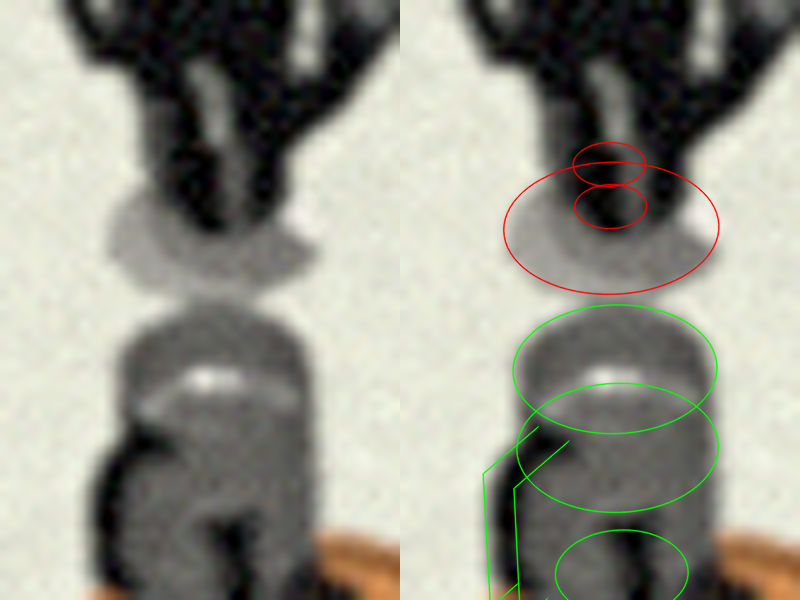

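Request:
play_rows(
  series=[
    [[0.06,-0.06,0.4],[0,0,0]],
    [[0,0,0.5],[0,0,0]],
    [[0,0,0.5],[0,0,0]],
    [[0,0,0.25],[0,0,0]],
    [[0,0,0],[0,0,0]],
    [[0,0,0],[0,0,0]],
  ],
)

```text
t: 34.45
ee_pos: [0.5362, 0.1327, 0.1883]
tcp_rot: [0.945, 0.326, 0.0, 0.0]
force: [0.4, 0.5, -0.5]
width: 0.0197
```

```bash

python3 go.py .536 .1318 .175 -52 
python3 - <<'E'
from look import *
d=np.radians; o=monitor.get_obs(); p=o['ee_pos']
look("20",[(lid(p[0],p[1],p[2]-.025),(0,0,255)),(mug(.5355,.1312,.07,d(-143)),(0,255,0))],p-[0,0,.05],w=40,h=60,s=10,dv=30,gain=1.7)
E
```

```text
t 34.45 pos [0.5362 0.1327 0.1883] psi -51.99 tilt 0.02 w 0.0197 F [ 0.4  0.5 -0.5]
shift units [-0.03  0.02  0.53]
turn units [ 0.00166667 -0.00333333  0.00166667] after-turn shift [-0.03  0.02  0.53]
```

View pics/L_20.png

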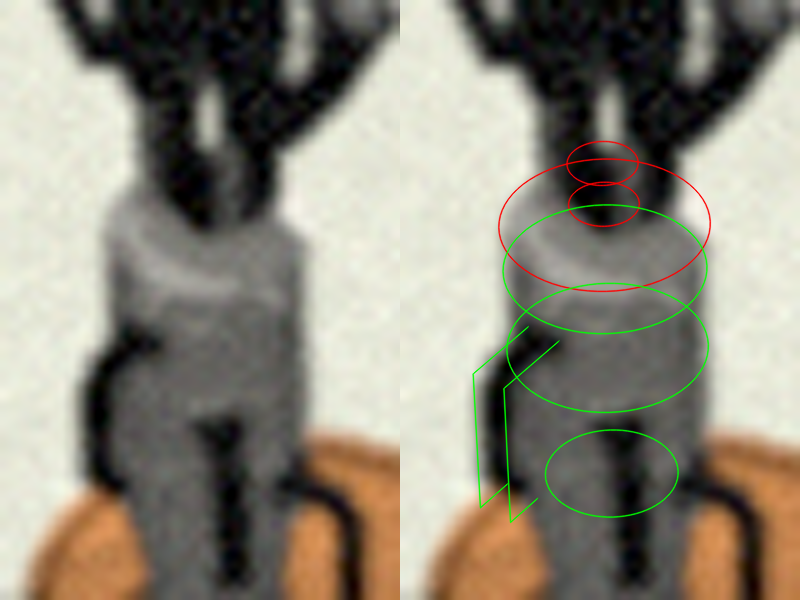

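Request:
play_rows(
  series=[
    [[-0.02,0.02,0.2],[0,0,0]],
    [[0,0,0.1],[0,0,0]],
    [[0,0,0],[0,0,0]],
  ],
)

```text
t: 34.88
ee_pos: [0.5357, 0.1319, 0.1803]
tcp_rot: [0.946, 0.326, -0.0, -0.0]
force: [-0.4, 0.3, -0.4]
width: 0.0198
```

Request:
play_rows(
  series=[
    [[0,0,0.06],[0,0,0]],
    [[0,0,0.06],[0,0,0]],
    [[0,0,0],[0,0,0]],
  ],
)

```text
t: 35.25
ee_pos: [0.5364, 0.1321, 0.1782]
tcp_rot: [0.946, 0.326, 0.001, 0.0]
force: [0.8, -0.1, -1.1]
width: 0.0195
```

Request:
play_rows(
  series=[
    [[0,0,0.06],[0,0,0]],
    [[0,0,0.04],[0,0,0]],
    [[0,0,0],[0,0,0]],
  ],
)

```text
t: 35.62
ee_pos: [0.536, 0.1321, 0.1751]
tcp_rot: [0.946, 0.326, 0.0, -0.0]
force: [0.6, 1.4, 2.0]
width: 0.0195
```

Request:
play_rows(
  series=[
    [[0,0,0.04],[0,0,0]],
    [[0,0,0],[0,0,0]],
  ],
)

```text
t: 35.88
ee_pos: [0.5365, 0.1323, 0.175]
tcp_rot: [0.946, 0.326, 0.001, -0.0]
force: [-2.0, 1.9, 9.0]
width: 0.0196
```

```bash

python3 go.py .536 .1318 .175 -52 
python3 - <<'E'
from look import *
d=np.radians; o=monitor.get_obs(); p=o['ee_pos']
look("21",[(lid(.5357,.1315,.15),(0,0,255)),(mug(.5355,.1312,.07,d(-143)),(0,255,0))],p-[0,0,.05],w=40,h=60,s=10,dv=30,gain=1.7)
E
```

```text
t 35.88 pos [0.5365 0.1323 0.175 ] psi -52.0 tilt 0.09 w 0.0196 F [-2.   1.9  9. ]
shift units [-0.03  0.   -0.  ]
turn units [ 0.00333333 -0.015      -0.        ] after-turn shift [-0.03  0.   -0.  ]
```

View pics/L_21.png

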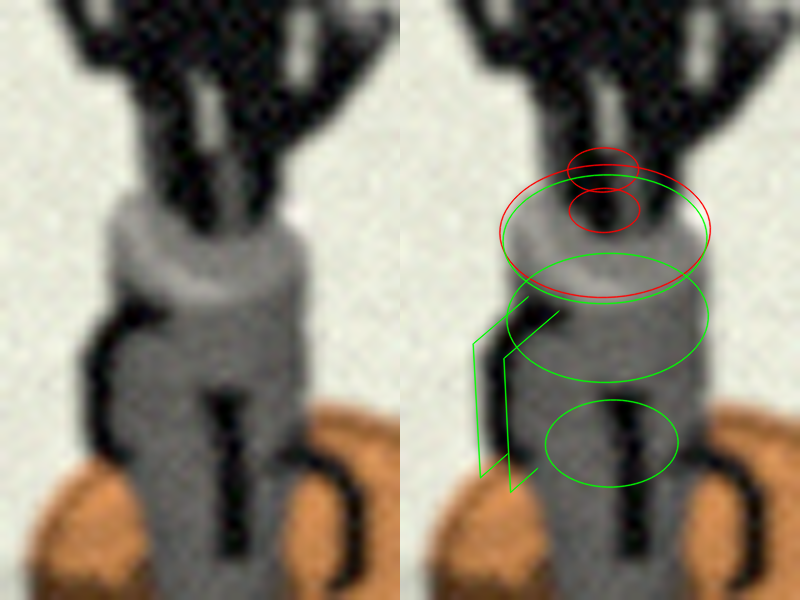

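Request:
play_rows(
  series=[
    [[0,0,0],[0,0,0]],
    [[0,0,0],[0,0,0]],
    [[0,0,0],[0,0,0]],
    [[0,0,0],[0,0,0]],
  ],
  claw=1,
)

```text
t: 36.42
ee_pos: [0.5358, 0.1319, 0.1739]
tcp_rot: [0.946, 0.326, -0.0, -0.0]
force: [0.5, -0.3, 0.4]
width: 0.0854
```

Request:
play_rows(
  series=[
    [[0,0,-0.4],[0,0,0]],
    [[0,0,-1],[0,0,0]],
    [[0,0,-1],[0,0,0]],
    [[0,0,-1],[0,0,0]],
    [[0,0,-1],[0,0,0]],
    [[-0.9,0.9,0],[0,0,0]],
    [[-0.9,0.9,0],[0,0,0]],
    [[-0.9,0.9,0],[0,0,0]],
    [[-0.9,0.9,0],[0,0,0]],
    [[-0.9,0.9,0],[0,0,0]],
    [[-0.9,0.9,0],[0,0,0]],
    [[-0.9,0.9,0],[0,0,0]],
  ],
)

```text
t: 37.92
ee_pos: [0.5087, -0.0902, 0.2849]
tcp_rot: [0.945, 0.326, 0.0, 0.0]
force: [0.6, -0.4, -0.3]
width: 0.0856
```

```bash
python3 - <<'E'
from look import *
d=np.radians
S=[(lid(.5357,.1315,.15),(0,0,255)),(mug(.5355,.1312,.07,d(-143)),(0,255,0))]
look("22",S,[.5357,.1315,.1],w=40,h=60,s=10,dv=30,gain=1.7)
cv2.imwrite("pics/top22.png",viewer.capture("top")[:,:,::-1])
i=cv2.imread("pics/top22.png"); i=np.clip(i.astype(float)*1.4,0,255).astype(np.uint8)
b=(252,222,36,44,11)
cv2.imwrite("pics/n3.png",np.hstack([over("top",i,[],*b),over("top",i,S,*b)]))
print(monitor.get_obs()['ee_pos'])
E
```

```text
[ 0.50860938 -0.09135134  0.28483527]
```

View pics/L_22.png

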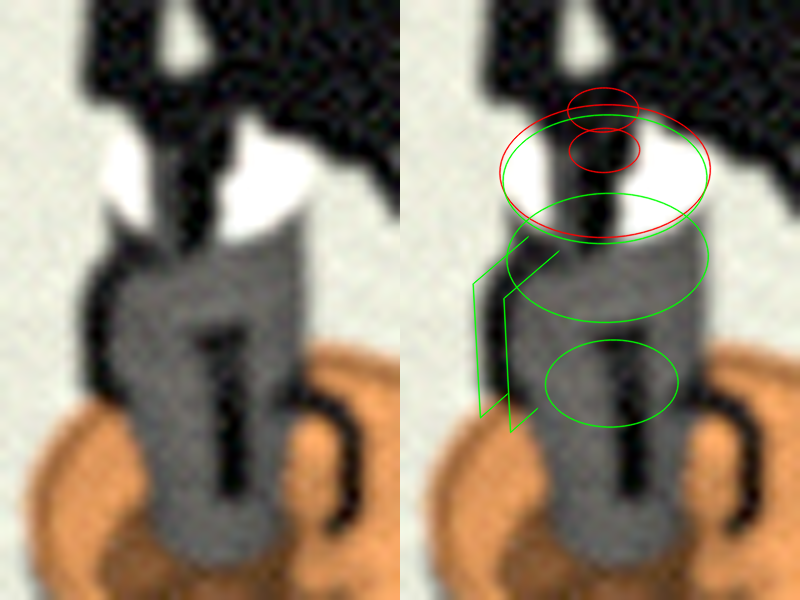

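View pics/n3.png

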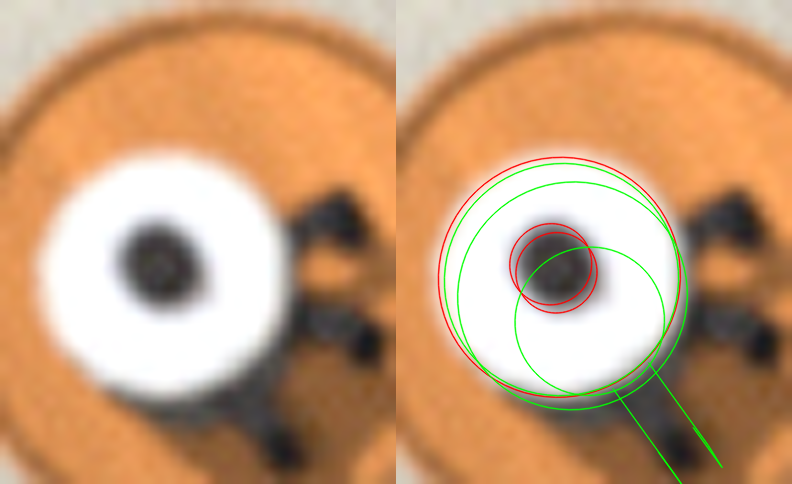

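View pics/top22.png

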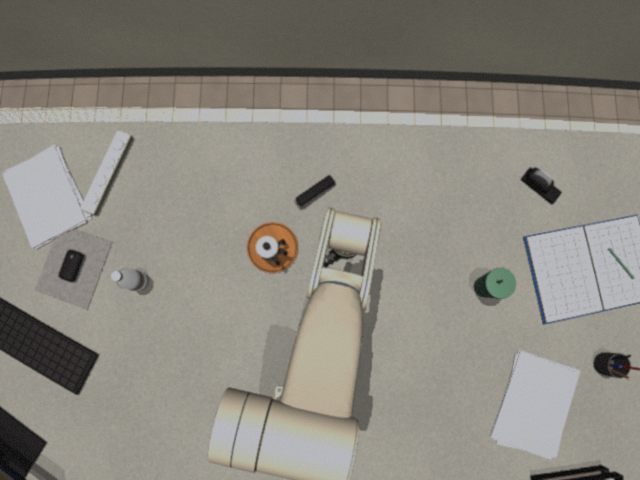

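Request:
play_rows(
  series=[
    [[-0.9,0.9,0],[0,0,0]],
    [[-0.9,0.9,0],[0,0,0]],
    [[-0.9,0.9,0],[0,0,0]],
    [[-0.9,0.9,0],[0,0,0]],
    [[0,0,0],[0,0,0]],
    [[0,0,0],[0,0,0]],
  ],
)

```text
t: 38.78
ee_pos: [0.4934, -0.2147, 0.2843]
tcp_rot: [0.946, 0.326, 0.0, -0.0]
force: [-0.2, 0.9, -0.7]
width: 0.0852
```

```bash
python3 - <<'E'
from look import *
d=np.radians
S=[(lid(.5357,.1315,.15),(0,0,255)),(mug(.5355,.1312,.07,d(-143)),(0,255,0))]
look("23",S,[.5357,.1315,.1],w=40,h=60,s=10,dv=30,gain=1.3)
E
```

```text
(no output)
```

View pics/L_23.png

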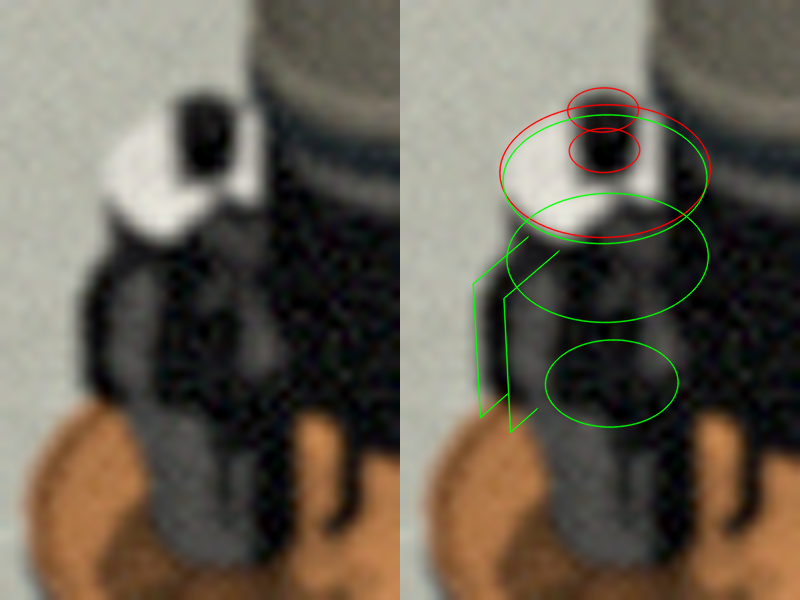

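View pics/side_23.png

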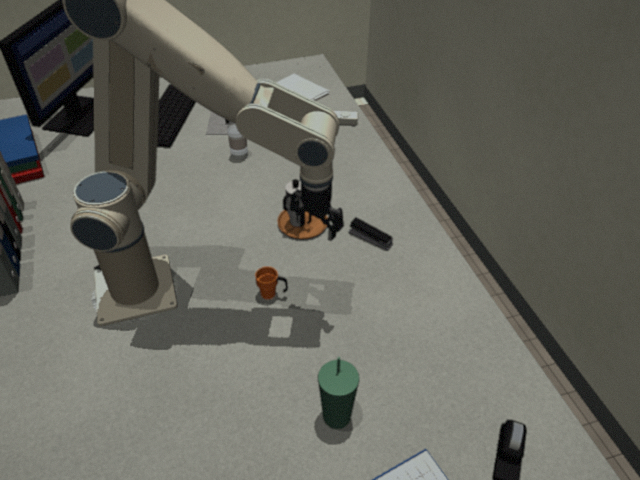

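Request:
play_rows(
  series=[
    [[-0.9,0.9,0],[0,0,0]],
    [[-0.9,0.9,0],[0,0,0]],
    [[-0.9,0.9,0],[0,0,0]],
    [[0,0,0],[0,0,0]],
    [[0,0,0],[0,0,0]],
  ],
)

```text
t: 39.45
ee_pos: [0.4818, -0.309, 0.284]
tcp_rot: [0.945, 0.326, -0.0, -0.0]
force: [-0.2, 0.2, -0.7]
width: 0.0855
```

```bash
python3 - <<'E'
from look import *
d=np.radians
S=[(lid(.5357,.1315,.15),(0,0,255)),(mug(.5355,.1312,.07,d(-143)),(0,255,0))]
look("24",S,[.5357,.1315,.1],w=40,h=60,s=10,dv=30,gain=1.3)
E
```

```text
(no output)
```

View pics/L_24.png

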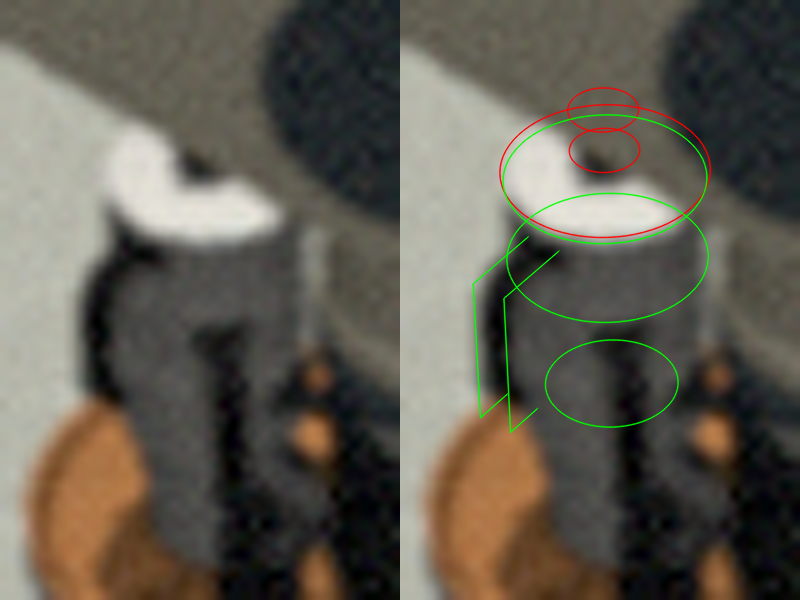

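The lid's front edge follows the seated model evenly from left to right, so it is level and home. I'm handing in.

```bash
python3 -c "
from bench import manip,monitor
print(manip.finish_job())"
```

```text
the job is handed in; nothing more can be done
None
```

The nest is standing on the tray with the lid on, handed in at about 39.5 s of the 70 s allowed.

I nested the left desk mug into the tray mug, then the right desk mug on top of it, and set the lid on the top mug. Each piece was lowered to light contact (9 to 12 N) before I opened the gripper.

**Seating:** Both mugs met resistance within about 1 mm of their expected home heights, and the side pictures show no gap between them. The lid met resistance at the expected 80 mm above the top mug's underside.

**Lid:** The top view shows it centred. The lid was never fully in view from the side, because the arm partly hid it; two partial side views show it level.

**Handles:** They fan the same way round, at about -55, -99 and -143 degrees. Each step is about 44 degrees, give or take about 4. The two views disagreed by a few degrees on each handle's absolute angle, but much less on the steps between them.

**Bystanders:** I never touched the bottle, tumbler, stapler or orange mug. The last top view shows the bottle, tumbler and stapler where they started. The orange mug was hidden there, but the side view taken just afterwards shows it in place.

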